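Set out a roller kit beside the key rack

ROBOT

A 7-joint arm with a two-finger parallel gripper is mounted at the origin on the work surface. World frame = base frame: x ahead of the robot, y to its left, z up, the work surface at z = 0. Lengths are in m, angles in rad, forces in N, time in s.
With the tool pointing down it reaches from about 0.375 to 0.925 m from the base axis. Payload 3.1 kg.
Tool frame: the origin (TCP) lies between the finger pads; the fingertips stand 22 mm ahead of it and the grasp point (between the pads) lies 3 mm ahead of it (tcp_to_tips is the distance from the TCP to the fingertips, in m); z points along the fingers, y is the line along which they close (so a half turn about z gives the same grasp; the last joint's range is limited). The gripper opens to 85 mm and grips with 20 to 120 N. Pads are 22 mm wide; open, the fingers measure 114 mm over their backs; the gripper's body (76 mm by 85 mm) begins 54 mm behind the grasp point. The pads swing forward as they close: fully open they stand 13 mm farther back than shut.
Start: joints at [-1.323, 0.383, 0.044, 1.598, -0.018, 1.161, -0.05], TCP at [0.22, 0.612, 0.253] pointing down, gripper open.
Joint ranges: [-2.61, 2.61], [-0.41, 2.15], [-1.48, 1.57], [0, 2.5], [-1.57, 4.71], [0.05, 1.97], [-2.85, 2.85]. Speed limits (rad/s): [2.79, 2.79, 3.14, 3.14, 3.14, 3.14, 3.14].

INTERFACE

Orientations are given as a unit quaternion [w, x, y, z].
In Python, from station import get_obs, capture, finish_job, tcp_to_tips gives the robot as it stands.
- The arm moves only by the tool jog_arm, never from a script. Its argument "commands" is a list of rows, each a list of 3 entries, a list of its own where there are three numbers: the finger opening in mm, from 0 to 85.4, then the shift along the tool's x, y, z in units of 60 mm (1.0 is 60 mm), then the turn, a rotation vector about the tool's x, y, z in units of 6 degrees (1.0 is 6 degrees). In form: [[fingers, [dx, dy, dz], [wx, wy, wz]], ...]. A call has 1 to 5 rows; each row is the pose to reach, as a shift and turn from the pose commanded when the call began, along the tool's axes at that moment; what a row does not reach only later rows make up. A row lasts 1/8 s, in which the tool goes at most 62.5 mm and 10.7 degrees, less where a joint would pass 70% of its speed; a pose out of reach is approached as far as the arm can. A call with a gripper value outside its range is refused whole. The fingers move at their own pace and stop on an object; "force" is the grip in N (left out, the last holds). Time passes only in rows, so rows that repeat a pose let the fingers close. It gives the time, the measured TCP pose, the force, the opening and the grip force at its end, in the units of the state.
- get_obs(): the state, without advancing time (a new reading comes with each control period).
- capture(name): name is "side" or "top" or "wrist"; returns a dict with "frame" (480x640x3 uint8, blue, green, red), "intrinsics" (3x3 intrinsics, pixels), "dist_coeffs" ([k1, k2, p1, p2, k3] as OpenCV has them; the pictures are not rectified), "position" and "rotation" of the camera in the world; the wrist camera has in their place "mount" (4x4, takes a point from camera to tool coordinates, whose origin is the TCP and whose axes are the flange's). Camera axes: x right, y up, looking along -z (the intrinsics and any distortion apply to the point x, -y, -z); pixel columns grow to the right and rows downward; lengths in m; the calibration is good to about 2 mm. A picture is of the moment at which its call begins: read the wrist's pose just before it. There is no depth.
- finish_job(): hands the job in; it is judged then, once.
The state is a dict: "clock": time; "joint_positions": joint angles; "joint_vel": joint speeds; "tau": joint torques, N m; "tcp_pos": TCP position; "tool_rot": TCP orientation; "wrist_force": force on the tool from outside, world axes, zero at the start; "moment": the same for the moment, N m; "opening": finger opening in m; "finger_force": force on a finger pad.
Only numpy, scipy, OpenCV 4.12 (cv2) and the standard library are available. Lean on these libraries where they do the work, as an engineer would, in place of code of your own. Each camera call takes 0.05 s, during which the arm holds its last target. There are 200 camera calls.

TASK

Set out the roller kit for the next fitter: lay the large bearing flat on top of the flange, centred, and stand the bush upright on top of the bearing, centred too. Lay the large hex nut flat on the bench directly to the left of the flange (left as seen from the robot's base), leaving about a finger's width, 20 mm, between them. Draw the slide key out of the front of its rack and lay it flat on the bench midway between the two aluminium stops, pointing straight away from the robot, parallel to the sides of the stops that face it; leave the small bearing and the small nut where they are.

Things in the scene. Friction and masses are not known exactly. Their poses are not given: they have to be found in the camera images.
- bearing: the large ball bearing: steel ring with dark seal, 62 mm outside, 30 mm bore, 16 mm high, 200 g, lying flat on the bench. Origin: centre of its underside; z up.
- bush: the bush: plain steel tube standing upright on the bench, 40 mm outside, 26 mm bore, 45 mm high, 250 g. Origin: centre of its underside; z up.
- nut: the large hexagon nut: steel, 55 mm across the flats (63 over the corners), 28 mm high, bore 34 mm, 350 g, lying flat on the bench. The x axis points at the middle of a flat, and the flats follow every 60 degrees. Origin: centre of its underside; z up.
- key: the slide key: aluminium bar with rounded ends, 88 mm long (x), 20 wide (y), 16 high, 80 g. At the start it lies loose in the rack, underside 6 mm above the bench, its -x end (dark dot on top) sticking 38 to 42 mm out of the front, the rest under the roof: draw it straight out along its own -x, then lift. Origin: centre of its underside; z up.
- small_bearing: a smaller ball bearing, 40 mm outside, 12 mm high, lying flat on the bench; not part of the job. Origin: centre of its underside; z up.
- small_nut: a smaller hexagon nut, 30 mm across the flats, 16 mm high, lying flat on the bench; not part of the job. Origin: centre of its underside; z up.
- flange: the flange: round dark steel disc, 90 mm across, 12 mm high, flat top with bolt holes, fixed to the bench. Origin: centre of its underside; z up. Its axes are parallel to the world's: +y is the robot's left.
- stop_right: right one of two equal upright stops: aluminium slotted profile 30 by 30 mm, 45 mm high, fixed to the bench. Its x axis points away from the robot (turned up to 0.2 rad), its y axis at the left stop. Origin: centre of its underside; z up.
- stop_left: left one of the two equal stops: 30 by 30 by 45 mm, fixed 120 mm from the right stop (centre to centre) along that one's y, same heading; the clear gap between their faces is 90 mm. Origin: centre of its underside; z up.
- rack: the key rack: blue steel housing fixed to the bench, 75 mm deep (x), 60 mm wide (y), 41 mm high, closed on top, sides and back, open only at its front. Its origin is on the bench at the middle of the front edge; x points into the rack, away from the robot (turned up to 0.2 rad). The slot is 28 mm wide and 30 mm high above a floor 6 mm thick, and 63 mm deep.

How it is judged:
By the outcome, as a careful person would: the job done as asked, in the order asked, and still so for the second after the job is handed in, with the robot touching nothing.
It also fails if it takes over 112 s, if anything falls off the work surface, if the arm or the gripper's body presses on something with over 40 N, if the wrist force passes 120 N, or if a joint passes its speed limit or range.

## Working session

There is one attempt and no reset: what is moved stays moved. The work goes in short steps, Python scripts to look and compute and a tool call to move; the robot and the scene stay as the last step left them, time stands still between calls to the robot, and variables do not carry over. Pictures are saved under pics/ and viewed, at most 14 in all, crops included, and the job is handed in when it is done.

Besides the shell and the picture viewer there is one more tool, called after "Call:" as a command line: name --argument value ..., lists and objects as JSON in quotes. jog_arm: Moves the arm, as the interface text tells. Its arguments: {"type":"object","properties":{"commands":{"type":"array"},"force":{"type":"number"}},"required":["commands"]}

```bash
ls; mkdir -p pics
python3 - <<'E'
from station import *
import cv2
print(get_obs())
for n in("top","side","wrist"):
    c=capture(n);cv2.imwrite(f"pics/{n}0.png",c["frame"])
    print({k:v for k,v in c.items() if k!="frame"})
E
```

```text
pics
{'clock': 0.0, 'joint_positions': array([-1.32279055,  0.38389502,  0.04386121,  1.59958184, -0.01788198,
        1.16118935, -0.04990336]), 'joint_vel': array([-0.00054543, -0.0002987 , -0.00108762, -0.0008348 ,  0.00022393,
       -0.00109306, -0.0002337 ]), 'tau': array([ 2.17484180e-04, -4.33444834e+01,  1.02485441e+00, -2.49515945e+01,
        1.05978618e-02,  1.13510815e-02,  6.59133974e-06]), 'tcp_pos': array([0.22004342, 0.61067864, 0.2518451 ]), 'tool_rot': array([-1.44760718e-04,  1.72013861e-01,  9.85093617e-01, -1.33257361e-03]), 'wrist_force': array([ 1.02092426, -0.51647258, -0.10994485]), 'moment': array([-0.02674295, -0.04270114,  0.00447447]), 'finger_force': 0.0, 'opening': 0.08566059730065709}
{'intrinsics': array([[536.78748086,   0.        , 323.87995053],
       [  0.        , 536.78748086, 234.47832172],
       [  0.        ,   0.        ,   1.        ]]), 'dist_coeffs': array([-0.07917028,  0.        ,  0.        ,  0.        ,  0.        ]), 'position': array([0.47493987, 0.0237942 , 0.97982342]), 'rotation': array([ 0.71410424,  0.01567432, -0.00808703,
[... 314 characters left out ...]
68, 0.67709602]), 'rotation': array([-0.23520867, -0.08504039,  0.30881444,  0.91764844])}
{'intrinsics': array([[338.38221863,   0.        , 319.09330027],
       [  0.        , 338.38221863, 235.17376858],
       [  0.        ,   0.        ,   1.        ]]), 'dist_coeffs': array([-0.02248401,  0.        ,  0.        ,  0.        ,  0.        ]), 'mount': array([[-5.07233053e-04,  9.52778518e-01,  3.03665670e-01,
         7.84944446e-02],
       [ 9.99999871e-01,  4.71653289e-04,  1.90511709e-04,
        -9.05640240e-04],
       [ 3.82905516e-05,  3.03665727e-01, -9.52778634e-01,
        -1.19881542e-01],
       [ 0.00000000e+00,  0.00000000e+00,  0.00000000e+00,
         1.00000000e+00]])}
```

View pics/top0.png

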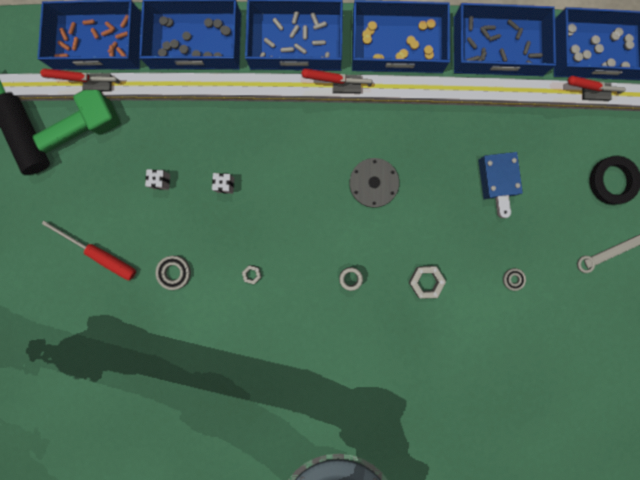

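View pics/side0.png

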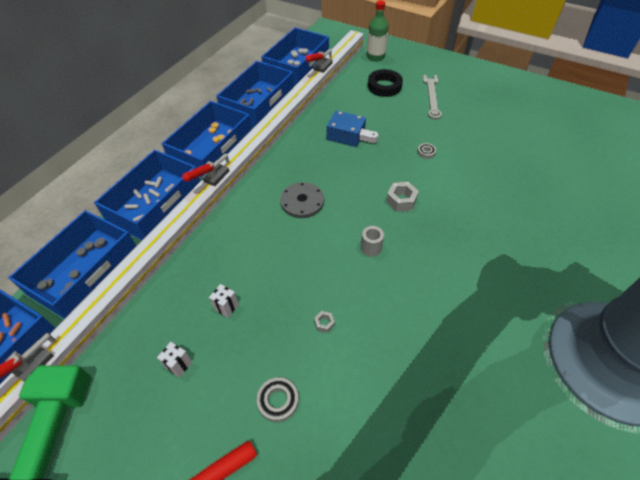

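Top view: bearing (172,273), small nut (251,275), bush (351,279), nut (428,282), small bearing (515,280), flange (375,183), stops (157,179)/(223,182), rack (501,175) with key tip at (504,212). The side view agrees.

```bash
cat > h.py <<'E'
import numpy as np,cv2
from scipy.spatial.transform import Rotation as Ro
from station import *
def rot(q): return Ro.from_quat(np.r_[q[1:],q[0]]).as_matrix()
class Cam:
    def __init__(s,name):
        if name=="wrist":
            o=get_obs(); c=capture(name); R=rot(o["tool_rot"]); M=c["mount"]
            s.R=R@M[:3,:3]; s.p=R@M[:3,3]+o["tcp_pos"]
        else:
            c=capture(name); s.R=rot(c["rotation"]); s.p=np.array(c["position"])
        s.im=c["frame"]; s.K=c["intrinsics"]; s.d=c["dist_coeffs"]
    def ray(s,px):
        u=cv2.undistortPoints(np.float64(px).reshape(-1,1,2),s.K,s.d)[:,0]
        return np.c_[u[:,0],-u[:,1],-np.ones(len(u))]@s.R.T
    def at(s,px,z):
        r=s.ray(px); return s.p+r*((z-s.p[2])/r[:,2])[:,None]
    def proj(s,P):
        q=(np.atleast_2d(P)-s.p)@s.R*[1,-1,-1]
        return cv2.projectPoints(q,np.zeros(3),np.zeros(3),s.K,s.d)[0][:,0]
    def mask(s):  # not green bench
        hsv=cv2.cvtColor(s.im,cv2.COLOR_BGR2HSV)
        g=(hsv[...,0]>60)&(hsv[...,0]<92)&(hsv[...,1]>90)
        return np.uint8(~g)*255
    def blob(s,px,m=None):
        m=s.mask() if m is None else m
        cs,_=cv2.findContours(m,cv2.RETR_EXTERNAL,cv2.CHAIN_APPROX_NONE)
        cs=[c for c in cs if len(c)>12]
        return max(cs,key=lambda c:cv2.pointPolygonTest(c,tuple(map(float,px)),True))
def move(xyz,yaw,opening=None):
    """units for jog_arm: TCP to xyz, tool down, tool y axis at heading yaw (mod pi)"""
    o=get_obs();R=rot(o["tool_rot"])
    best=None
    for k in(0,np.pi):
        y=np.array([np.cos(yaw+k),np.sin(yaw+k),0]);z=np.array([0,0,-1.]);x=np.cross(y,z)
        w=Ro.from_matrix(R.T@np.c_[x,y,z]).as_rotvec()
        if best is None or np.linalg.norm(w)<np.linalg.norm(best): best=w
    print("shift",np.round(R.T@(np.array(xyz)-o["tcp_pos"])/.06,3),"turn",np.round(np.degrees(best)/6,2),"tcp",o["tcp_pos"].round(4),"j7",o["joint_positions"][6].round(2),"t",round(o["clock"],1))
E
cat > m.py <<'E'
from h import *
T=Cam("top");S=Cam("side")
tp=dict(bearing=((172,257),(277,385),.016),snut=((251,268),(320,314),.016),bush=((351,269),(372,240),.045),nut=((428,268),(391,196),.028),sbear=((515,271),(427,150),.012),flange=((375,183),(302,200),.012),sR=((223,182),(224,300),.045),sL=((157,179),(175,358),.045),rack=((501,175),(347,128),.041))
for n,(a,b,h) in tp.items():
    out=[]
    for C,px in((T,a),(S,b)):
        c=C.blob(px)
        (x,y),(w,hh),an=cv2.minAreaRect(c)
        P=C.at(c.reshape(-1,2),h)[:,:2].astype(np.float32)
        e=cv2.fitEllipse(P*1000); 
        out.append((np.round(e[0],1),np.round(e[1],1),round(e[2]),"hull",np.round(cv2.minAreaRect(P*1000)[1],1)))
    print(n,*out,sep="\n   ")
E
python3 m.py
```

```text
bearing
   (array([433.3, 307. ]), array([64.5, 69. ]), 13, 'hull', array([65.9, 68.3]))
   (array([433.7, 309.7]), array([62.6, 66.3]), 49, 'hull', array([62.5, 65.7]))
snut
   (array([432.9, 163.9]), array([35.2, 36.8]), 2, 'hull', array([34.4, 38.2]))
   (array([433.5, 166.2]), array([33.4, 40.1]), 34, 'hull', array([33.2, 39.8]))
bush
   (array([431.2, -15.1]), array([42.7, 47.1]), 29, 'hull', array([43.8, 48.7]))
   (array([427.8,  -2.3]), array([42., 74.]), 19, 'hull', array([41.7, 70.2]))
nut
   (array([ 426.8, -150. ]), array([62. , 64.8]), 171, 'hull', array([60.8, 68. ]))
   (array([ 426.1, -143. ]), array([61.5, 85.7]), 13, 'hull', array([61.7, 86. ]))
sbear
   (array([ 433.4, -311.8]), array([43.5, 45.3]), 179, 'hull', array([43.5, 44.2]))
   (array([ 435.1, -311.1]), array([42.5, 54.3]), 13, 'hull', array([42.1, 54.6]))
flange
   (array([604.1, -54. ]), array([91.9, 92.2]), 6, 'hull', array([91.1, 92.5]))
   (array([605.1, -52.4]), array([89.7, 97.4]), 35, 'hull', array([90.4, 95.7]))
sR
   (array([594.3, 211. ]), array([40.1, 56.1]), 1, 'hull', array([54.7, 38.1]))
   (array([588.8, 224.4]), array([41.9, 60.6]), 58, 'hull', array([46.3, 53.7]))
sL
   (array([598.3, 331. ]), array([40.1, 54.7]), 167, 'hull', array([50.1, 38.5]))
   (array([593.6, 340.9]), array([38.9, 60.2]), 76, 'hull', array([38.1, 54.7]))
rack
   (array([ 610.3, -275.8]), array([ 74.2, 120. ]), 95, 'hull', array([116.1,  75. ]))
   (array([ 605.7, -262.6]), array([101.8, 127.8]), 71, 'hull', array([122.4, 106.3]))
```

Run:
```python
from h import *
print(tcp_to_tips() if callable(tcp_to_tips) else tcp_to_tips)
move([.433,.308,.19],0)
```

```text
0.022
shift [-5.049 -3.55   1.048] turn [-1.00e-02  1.00e-02  1.17e+01] tcp [0.2202 0.6111 0.2526] j7 -0.05 t 0.2
```

Call:
jog_arm --commands '[[85,[-5.05,-3.55,1.05],[0,0,11.7]],[85,[-5.05,-3.55,1.05],[0,0,11.7]],[85,[-5.05,-3.55,1.05],[0,0,11.7]],[85,[-5.05,-3.55,1.05],[0,0,11.7]],[85,[-5.05,-3.55,1.05],[0,0,11.7]]]' --force 50

```text
clock: 0.88
tcp_pos: [0.3983, 0.3578, 0.2008]
tool_rot: [-0.0, 0.601, 0.799, 0.0]
wrist_force: [0.5, -0.1, 0.3]
opening: 0.0851
finger_force: 0.0
```

Run:
```python
from h import *
move([.433,.308,.19],0)
```

```text
shift [-0.957  0.324  0.179] turn [ 0.01 -0.01  2.69] tcp [0.3983 0.3578 0.2008] j7 -0.45 t 0.9
```

Call:
jog_arm --commands '[[85,[-0.96,0.32,0.18],[0,0,2.7]],[85,[-0.96,0.32,0.18],[0,0,2.7]],[85,[-0.96,0.32,0.18],[0,0,2.7]]]'

```text
clock: 1.25
tcp_pos: [0.4324, 0.309, 0.19]
tool_rot: [-0.0, 0.706, 0.709, -0.0]
wrist_force: [-0.1, -0.4, 0.2]
opening: 0.0851
finger_force: 0.0
```

```bash
cat >> h.py <<'E'
def circ(C,px,h,D,m=None):
    """outer rim at height h: hull of the blob cast to h, then centre"""
    c=C.blob(px,m); P=C.at(c.reshape(-1,2),h)[:,:2].astype(np.float32)*1000
    e=cv2.fitEllipse(P); print("ellipse",np.round(e[0],1),np.round(e[1],1),"minrect",np.round(cv2.minAreaRect(P)[0],1),np.round(cv2.minAreaRect(P)[1],1),"want",D)
E
python3 - <<'E'
from h import *
W=Cam("wrist");cv2.imwrite("pics/w1.png",W.im)
px=W.proj([.433+.0,.308+.023,.016])[0];print(px)
for h in(.016,.0): circ(W,px,h,62)
move([.433,.308,.025],0)
E
```

```text
[321.13960742 193.33282784]
ellipse [433.2 310.4] [62.3 64.2] minrect [433.4 310.2] [63.9 63.1] want 62
ellipse [433.3 306.2] [65.7 67.7] minrect [433.5 306.1] [67.4 66.5] want 62
shift [-0.037  0.019  2.752] turn [-0.   -0.    0.07] tcp [0.4319 0.3101 0.1901] j7 -0.6 t 1.3
```

View pics/w1.png

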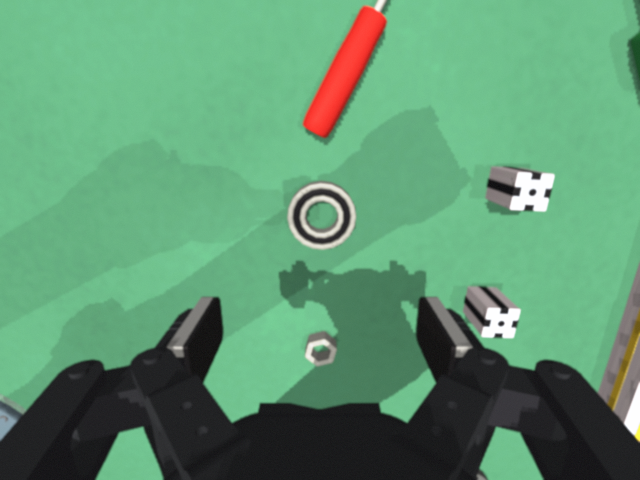

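Bearing at px (322,215) in the wrist view, fingers to either side and clear of screwdriver; three cameras agree on about (433, 309). Descend and grip.

Call:
jog_arm --commands '[[85,[-0.02,0.02,1.0],[0,0,0]],[85,[-0.02,0.02,2.0],[0,0,0]],[85,[-0.02,0.02,2.5],[0,0,0]],[85,[-0.02,0.02,2.72],[0,0,0]],[85,[-0.02,0.02,2.72],[0,0,0]]]'

```text
clock: 1.92
tcp_pos: [0.4328, 0.3093, 0.0266]
tool_rot: [-0.0, 0.705, 0.71, -0.0]
wrist_force: [0.9, 0.4, 0.9]
opening: 0.0851
finger_force: 0.0
```

Call:
jog_arm --commands '[[55,[0,0,0],[0,0,0]],[55,[0,0,0],[0,0,0]],[55,[0,0,0],[0,0,0]],[55,[0,0,0],[0,0,0]],[55,[0,0,0],[0,0,0]]]' --force 50

```text
clock: 2.55
tcp_pos: [0.4347, 0.3098, 0.0292]
tool_rot: [-0.0, 0.705, 0.709, 0.002]
wrist_force: [-0.5, 0.4, 6.6]
opening: 0.0583
finger_force: 52.7
```

Run:
```python
from h import *
W=Cam("wrist");S=Cam("side")
cv2.imwrite("pics/g1.png",np.vstack([cv2.resize(W.im[200:480,120:520],(600,420)),cv2.resize(S.im[330:450,200:430],(600,180))]))
o=get_obs();print(o["tcp_pos"],o["opening"],o["wrist_force"],o["finger_force"])
```

```text
[0.43472644 0.3098219  0.02916977] 0.058259935554809454 [-0.92783053 -0.42350362  6.69335631] 52.74481439671945
```

View pics/g1.png

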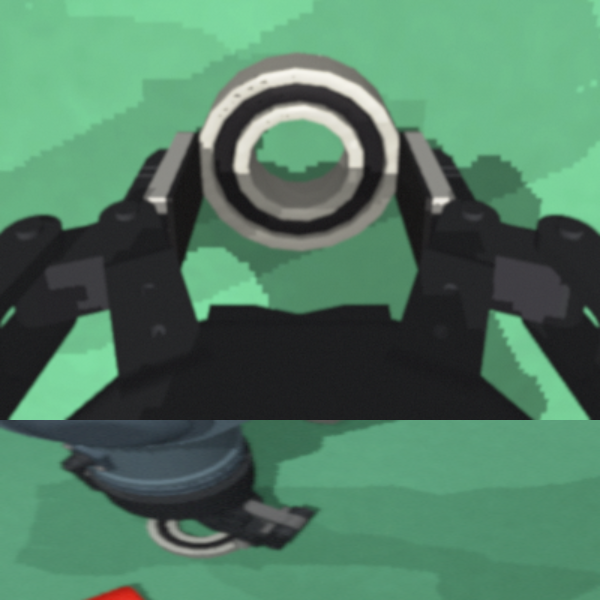

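Call:
jog_arm --commands '[[55,[0,0,-0.3],[0,0,0]],[55,[0,0,-1.2],[0,0,0]],[55,[0,0,-2.0],[0,0,0]],[55,[0,0,-2.0],[0,0,0]]]'

```text
clock: 3.15
tcp_pos: [0.4366, 0.3106, 0.1524]
tool_rot: [-0.0, 0.706, 0.709, 0.006]
wrist_force: [0.1, 0.4, -1.2]
opening: 0.0584
finger_force: 55.2
```

Run:
```python
from h import *
W=Cam("wrist")
o=get_obs();print(o["tcp_pos"],o["opening"],o["wrist_force"],o["finger_force"])
im=cv2.resize(W.im[200:480,120:520],(600,420));cv2.imwrite("pics/g2.png",im)
move([.604,-.0535,.15],0)
```

```text
[0.43463211 0.30943961 0.14979733] 0.057969745612115736 [-0.3584757   0.64483756 -2.54849092] 55.14512080815621
shift [-6.062  2.795 -0.02 ] turn [ 0.04 -0.04  0.04] tcp [0.4346 0.3094 0.1498] j7 -0.56 t 3.2
```

View pics/g2.png

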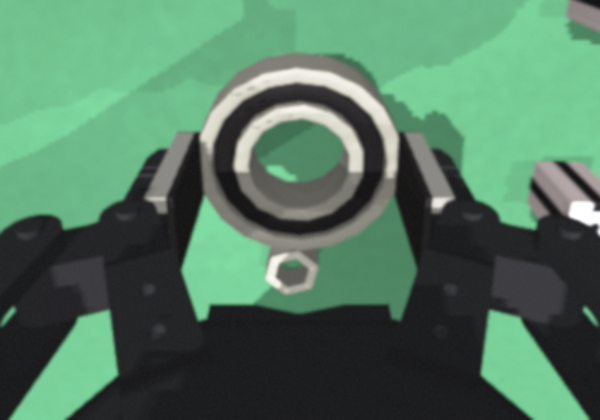

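```bash
cat >> h.py <<'E'
def seal(C,px,z):
    g=cv2.cvtColor(C.im,cv2.COLOR_BGR2GRAY);m=np.uint8(g<70)*255
    cs,hi=cv2.findContours(m,cv2.RETR_CCOMP,cv2.CHAIN_APPROX_NONE)
    for i,c in enumerate(cs):
        if len(c)<40: continue
        e=cv2.fitEllipse(c)
        if np.hypot(e[0][0]-px[0],e[0][1]-px[1])<25:
            P=C.at(c.reshape(-1,2),z)[:,:2].astype(np.float32)*1000;e2=cv2.fitEllipse(P);print("seal",np.round(e[0]),np.round(e2[0],1),np.round(e2[1],1),hi[0][i][3])
E
python3 - <<'E'
from h import *
o=get_obs();W=Cam("wrist");z=o["tcp_pos"][2]-.013
seal(W,(320,299),z);print(o["tcp_pos"])
seal(W,(320,299),z-.003)
E
```

```text
seal [319. 306.] [433.6 310.1] [49.2 50. ] -1
seal [319. 307.] [433.5 310.2] [39.3 40.4] 9
[0.43463211 0.30943961 0.14979733]
seal [319. 306.] [433.6 308.4] [50.3 51.1] -1
seal [319. 307.] [433.6 308.5] [40.2 41.3] 9
```

Call:
jog_arm --commands '[[55,[-6.06,2.8,0],[0,0,0]],[55,[-6.06,2.8,0],[0,0,0]],[55,[-6.06,2.8,0],[0,0,0]],[55,[-6.06,2.8,0],[0,0,0]],[55,[-6.06,2.8,0],[0,0,0]]]'

```text
clock: 3.88
tcp_pos: [0.5643, 0.0236, 0.1447]
tool_rot: [-0.001, 0.705, 0.709, -0.002]
wrist_force: [0.2, 0.6, -2.9]
opening: 0.0579
finger_force: 55.1
```

Run:
```python
from h import *
move([.604,-.0535,.15],0)
```

```text
shift [-1.288  0.654 -0.09 ] turn [-0.04  0.01  0.05] tcp [0.5643 0.0236 0.1447] j7 0.09 t 3.9
```

Call:
jog_arm --commands '[[55,[-1.29,0.67,0.3],[0,0,0]],[55,[-1.29,0.67,0.9],[0,0,0]],[55,[-1.29,0.67,1.2],[0,0,0]],[55,[-1.29,0.67,1.2],[0,0,0]],[55,[-1.29,0.67,1.2],[0,0,0]]]'

```text
clock: 4.5
tcp_pos: [0.6063, -0.0495, 0.075]
tool_rot: [-0.0, 0.704, 0.71, 0.0]
wrist_force: [0.3, -0.4, -2.5]
opening: 0.058
finger_force: 55.2
```

Run:
```python
from h import *
o=get_obs();W=Cam("wrist");z=o["tcp_pos"][2]-.013
seal(W,(320,307),z);print(o["tcp_pos"],o["wrist_force"])
cv2.imwrite("pics/f1.png",W.im[150:480,60:580])
```

```text
seal [319. 285.] [605.  -37.3] [ 4.2 11.3] -1
seal [319. 306.] [605.2 -48.8] [49.2 49.9] -1
seal [319. 307.] [605.1 -48.8] [39.3 40.6] 7
[ 0.60631403 -0.04953735  0.0750269 ] [ 0.32717197 -0.42402644 -2.522171  ]
```

View pics/f1.png

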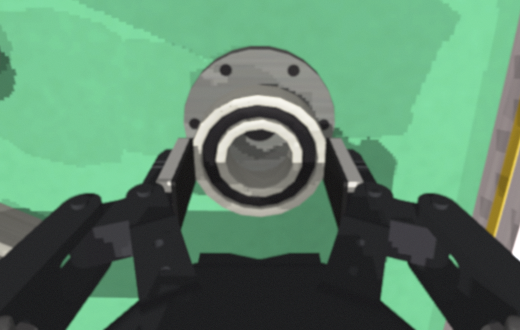

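Run:
```python
from h import *
from scipy.optimize import least_squares
o=get_obs();W=Cam("wrist")
print(o["tcp_pos"])
c=W.blob((320,230)).reshape(-1,2)
for rm in(235,250,258):
    q=c[(c[:,1]<rm)&(c[:,1]>185)&(abs(c[:,0]-320)<90)]
    P=W.at(q,.012)[:,:2]*1000
    f=least_squares(lambda p:np.hypot(*(P-p[:2]).T)-p[2],[604,-54,45],loss="soft_l1");g=least_squares(lambda p:np.hypot(*(P-p[:2]).T)-45.3,[604,-54],loss="soft_l1")
    print(len(q),f.x.round(1),g.x.round(1),np.sqrt(np.mean(f.fun**2)).round(2))
```

```text
[ 0.6069607  -0.04974838  0.07577109]
144 [604.8 -50.2  42.4] [604.8 -53.6] 0.18
174 [604.9 -51.   43.1] [604.9 -53.7] 0.23
190 [604.9 -51.5  43.5] [604.9 -53.7] 0.3
```

Call:
jog_arm --commands '[[55,[-0.08,0,0],[0,0,0]],[55,[-0.08,0,0.3],[0,0,0]],[55,[-0.08,0,0.5],[0,0,0]],[55,[-0.08,0,0.55],[0,0,0]],[55,[-0.08,0,0.55],[0,0,0]]]'

```text
clock: 5.22
tcp_pos: [0.6057, -0.0566, 0.0414]
tool_rot: [-0.001, 0.705, 0.709, -0.0]
wrist_force: [-0.7, -0.6, -0.4]
opening: 0.0582
finger_force: 55.4
```

Run:
```python
from h import *
o=get_obs();W=Cam("wrist")
print(o["tcp_pos"],o["wrist_force"])
seal(W,(320,307),o["tcp_pos"][2]-.013)
S=Cam("side");im=cv2.resize(S.im[120:260,230:400],(680,560));cv2.imwrite("pics/f2.png",im)
```

```text
[ 0.60570112 -0.05659267  0.04140257] [-0.67514261 -0.5967917  -0.43222361]
seal [320. 294.] [604.8 -48.6] [13.  18.2] -1
seal [319. 306.] [604.5 -55.8] [49.1 49.8] -1
seal [319. 307.] [604.4 -55.8] [39.3 40.7] 8
```

```bash
cat >> h.py <<'E'
from scipy.optimize import least_squares
def flange_arc(C,px,rmax,rmin,z=.012,R=45.3,dx=90):
    c=C.blob(px).reshape(-1,2)
    q=c[(c[:,1]<rmax)&(c[:,1]>rmin)&(abs(c[:,0]-320)<dx)]
    P=C.at(q,z)[:,:2]*1000
    f=least_squares(lambda p:np.hypot(*(P-p[:2]).T)-p[2],[604,-54,45],loss="soft_l1")
    g=least_squares(lambda p:np.hypot(*(P-p[:2]).T)-R,[604,-54],loss="soft_l1")
    print("arc",len(q),f.x.round(1),g.x.round(1))
E
python3 - <<'E'
from h import *
for i in range(2):
    o=get_obs();W=Cam("wrist");print(o["tcp_pos"])
    seal(W,(320,307),.028);flange_arc(W,(320,230),262,170,dx=100)
cv2.imwrite("pics/f3.png",np.hstack([W.im[150:400,160:480],cv2.resize(Cam("side").im[150:250,250:350],(250,250))]))
E
```

```text
[ 0.60602941 -0.05661232  0.0414103 ]
seal [319. 294.] [604.9 -48.8] [12.9 18.3] -1
seal [319. 306.] [604.9 -56.1] [49.3 50. ] -1
seal [319. 307.] [604.8 -56.1] [39.5 40.8] 6
arc 212 [604.8 -50.9  43. ] [604.8 -53.7]
[ 0.60613896 -0.05664225  0.0414294 ]
seal [319. 293.] [604.9 -48.9] [12.9 18.3] -1
seal [319. 306.] [605.  -56.1] [49.3 50. ] -1
seal [319. 307.] [604.9 -56.1] [39.4 40.8] 8
arc 211 [604.8 -51.   43. ] [604.8 -53.7]
```

View pics/f3.png

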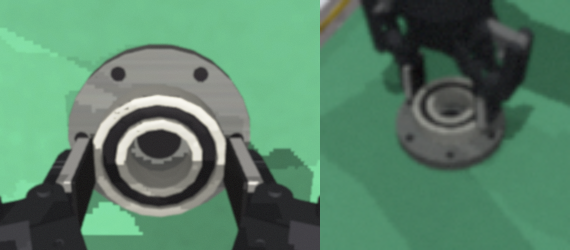

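Call:
jog_arm --commands '[[66,[0,0,0],[0,0,0]],[85,[0,0,0],[0,0,0]],[85,[0,0,0],[0,0,0]],[85,[0,0,-1],[0,0,0]],[85,[0,0,-2],[0,0,0]]]'

```text
clock: 6.1
tcp_pos: [0.6057, -0.0565, 0.1623]
tool_rot: [-0.001, 0.705, 0.709, -0.001]
wrist_force: [1.0, 0.7, 0.0]
opening: 0.0851
finger_force: 0.0
```

Run:
```python
from h import *
move([.43,-.011,.19],0)
```

```text
shift [ 0.773 -2.925 -0.455] turn [-0.02  0.01  0.05] tcp [ 0.6057 -0.0565  0.1623] j7 0.25 t 6.1
```

Run:
```python
from h import *
W=Cam("wrist");px=W.proj([.605,-.055,.028])[0]
seal(W,px,.028)
m=W.mask();c=W.blob(px,m)
for z in(0.,.012):
    P=W.at(c.reshape(-1,2),z)[:,:2].astype(np.float32)*1000;print(z,np.round(cv2.fitEllipse(P),1) if 0 else cv2.fitEllipse(P),P.min(0),P.max(0))
cv2.imwrite("pics/f4.png",W.im[130:380,190:450])
```

```text
seal [320. 226.] [604.9 -52.8] [15.1 19.8] -1
seal [320. 232.] [605.1 -58.3] [46.5 47.3] -1
0.0 ((604.918701171875, -59.96194076538086), (95.49085998535156, 98.22028350830078), 0.9291834831237793) [ 557.1188  -109.52382] [652.96  -10.526]
0.012 ((604.9070434570312, -56.5302848815918), (91.43009185791016, 94.04344940185547), 0.9291422963142395) [ 559.1398   -103.984535] [650.9054    -9.196619]
```

Call:
jog_arm --commands '[[85,[0.77,-2.93,-0.46],[0,0,0]],[85,[0.77,-2.93,-0.46],[0,0,0]],[85,[0.77,-2.93,-0.46],[0,0,0]],[85,[0.77,-2.93,-0.46],[0,0,0]],[85,[0.77,-2.93,-0.46],[0,0,0]]]'

```text
clock: 6.78
tcp_pos: [0.4311, -0.0111, 0.1901]
tool_rot: [0.001, 0.705, 0.709, 0.001]
wrist_force: [-0.3, 0.2, 0.8]
opening: 0.0852
finger_force: 0.0
```

Run:
```python
from h import *
W=Cam("wrist");T=Cam("top");S=Cam("side")
for C in(T,S):
    px=C.proj([.605,-.055,.028])[0]; seal(C,px,.028)
    c=C.blob(px); P=C.at(c.reshape(-1,2),.012)[:,:2].astype(np.float32)*1000;print("flange",cv2.fitEllipse(P),P.min(0),P.max(0))
px=W.proj([.43,-.011,.045])[0];print(px)
cv2.imwrite("pics/b1.png",np.hstack([W.im[100:420,120:520],cv2.resize(T.im[140:220,330:430],(400,320))]))
move([.43,-.01,.04],0)
```

```text
seal [376. 181.] [604.3 -56.7] [47.6 48.2] -1
seal [376. 181.] [604.3 -56.7] [42.9 43.2] 175
flange ((604.1284790039062, -53.99932861328125), (91.9732437133789, 92.30410766601562), 31.69074821472168) [556.9746   -99.769104] [650.0918     -7.1894236]
seal [301. 198.] [600.1 -43.8] [90.9 98.7] -1
flange ((606.0562744140625, -53.89759063720703), (89.20960998535156, 102.08808135986328), 32.539466857910156) [ 558.77515 -104.07083] [652.2526     -3.8874698]
[318.60031474 226.71854245]
shift [ 0.031 -0.04   2.499] turn [0.02 0.01 0.04] tcp [ 0.4321 -0.0117  0.19  ] j7 -0.04 t 6.9
```

View pics/b1.png

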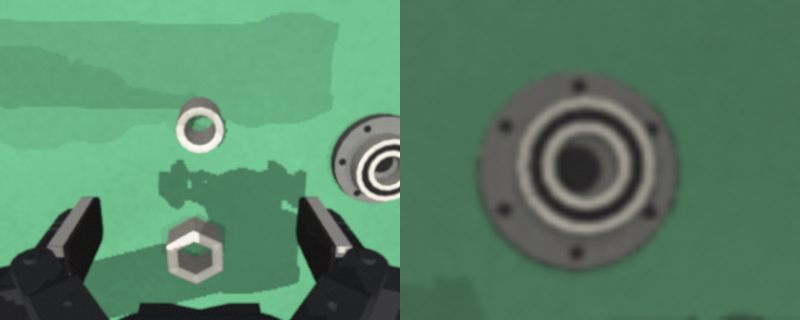

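Wrist view: bush at crop px (200,125), bearing sits on flange. In the top view the bearing centre is about 2 mm to −y of the flange centre. Check with the bolt holes, then mend.

Run:
```python
from h import *
T=Cam("top");C=T.proj([.6045,-.0545,.012])[0]
g=cv2.cvtColor(T.im,cv2.COLOR_BGR2GRAY).astype(float)
pts=[]
for k in range(6):
    a=np.pi/3*k
    best=None
    for r in(.036,.038,.034):
        p=T.proj([.6045+r*np.cos(a),-.0545+r*np.sin(a),.012])[0]
        x0,y0=np.round(p).astype(int);w=g[y0-3:y0+4,x0-3:x0+4];w=np.clip(np.median(w)-6-w,0,None)
        yy,xx=np.mgrid[-3:4,-3:4];
        if w.sum()>0:best=(x0+(w*xx).sum()/w.sum(),y0+(w*yy).sum()/w.sum())
        break
    pts.append(best)
print(np.round(pts,1)); P=T.at(np.array(pts),.012)*1000;print(P.round(1));print((P[:3]+P[3:])/2)
px=T.proj([.605,-.055,.028])[0];seal(T,px,.028)
move([.605,-.0555,.1],0)
```

```text
[[374.3 161.1]
 [355.9 171.1]
 [355.6 192. ]
 [373.7 202.7]
 [391.8 192.5]
 [391.8 172.2]]
[[642.4 -54.2  12. ]
 [623.4 -21.3  12. ]
 [585.4 -21.3  12. ]
 [566.7 -54.4  12. ]
 [585.7 -86.9  12. ]
 [622.7 -86.2  12. ]]
[[604.52853095 -54.32120331  12.        ]
 [604.57478265 -54.06623036  12.        ]
 [604.04420599 -53.78030217  12.        ]]
seal [376. 181.] [604.2 -56.7] [47.6 48.1] -1
seal [376. 181.] [604.3 -56.7] [42.9 43.2] 188
shift [-0.738  2.88   1.5  ] turn [0.01 0.01 0.04] tcp [ 0.4319 -0.0117  0.1898] j7 -0.04 t 7.0
```

Call:
jog_arm --commands '[[85,[-0.75,2.9,0.3],[0,0,0]],[85,[-0.75,2.9,0.8],[0,0,0]],[85,[-0.75,2.9,1.4],[0,0,0]],[85,[-0.75,2.9,1.6],[0,0,0]],[85,[-0.75,2.9,1.6],[0,0,0]]]'

```text
clock: 7.6
tcp_pos: [0.6039, -0.0562, 0.0899]
tool_rot: [-0.001, 0.706, 0.709, -0.003]
wrist_force: [-1.2, 0.2, 0.6]
opening: 0.0847
finger_force: 0.0
```

Run:
```python
from h import *
move([.6045,-.0567,.0415],0)
```

```text
shift [-0.007  0.015  0.806] turn [-0.06  0.02  0.04] tcp [ 0.6039 -0.0562  0.0899] j7 0.33 t 7.6
```

Call:
jog_arm --commands '[[85,[0,0.01,0.6],[0,0,0]],[85,[0,0.01,0.8],[0,0,0]],[85,[0,0.01,0.8],[0,0,0]]]'

```text
clock: 7.98
tcp_pos: [0.6045, -0.0552, 0.0454]
tool_rot: [-0.001, 0.705, 0.709, -0.0]
wrist_force: [-0.0, 0.3, 0.3]
opening: 0.0846
finger_force: 0.0
```

Call:
jog_arm --commands '[[55,[0,0,0],[0,0,0]],[55,[0,0,0],[0,0,0]],[55,[0,0,0],[0,0,0]],[55,[0,0,0],[0,0,0]],[55,[0,0,0],[0,0,0]]]' --force 40

```text
clock: 8.6
tcp_pos: [0.6056, -0.0554, 0.0462]
tool_rot: [0.0, 0.705, 0.709, 0.0]
wrist_force: [-1.0, 0.7, 4.9]
opening: 0.0548
finger_force: 2.2
```

Call:
jog_arm --commands '[[55,[0,0,-0.1],[0,0,0]],[55,[0.042,0,-0.1],[0,0,0]],[55,[0.042,0,-0.1],[0,0,0]],[55,[0.042,0,0],[0,0,0]],[55,[0.042,0,0],[0,0,0]]]'

```text
clock: 9.22
tcp_pos: [0.6056, -0.0528, 0.0462]
tool_rot: [-0.0, 0.705, 0.709, 0.0]
wrist_force: [-0.9, 0.8, 6.9]
opening: 0.055
finger_force: 3.1
```

Call:
jog_arm --commands '[[66,[0,0,0],[0,0,0]],[85,[0,0,0],[0,0,0]],[85,[0,0,0],[0,0,0]],[85,[0,0,-1],[0,0,0]],[85,[0,0,-2],[0,0,0]]]'

```text
clock: 9.85
tcp_pos: [0.6042, -0.0528, 0.1654]
tool_rot: [-0.001, 0.705, 0.709, -0.001]
wrist_force: [2.1, 1.0, 0.7]
opening: 0.0852
finger_force: 0.0
```

Run:
```python
from h import *
move([.431,-.011,.19],0)
```

```text
shift [ 0.71  -2.884 -0.401] turn [-0.03  0.01  0.05] tcp [ 0.6042 -0.0528  0.1654] j7 0.27 t 9.8
```

Call:
jog_arm --commands '[[85,[0.71,-2.88,-0.4],[0,0,0]],[85,[0.71,-2.88,-0.4],[0,0,0]],[85,[0.71,-2.88,-0.4],[0,0,0]],[85,[0.71,-2.88,-0.4],[0,0,0]],[85,[0.71,-2.88,-0.4],[0,0,0]]]'

```text
clock: 10.48
tcp_pos: [0.4329, -0.011, 0.1899]
tool_rot: [0.0, 0.705, 0.709, 0.001]
wrist_force: [-0.0, 0.8, 0.1]
opening: 0.0852
finger_force: 0.0
```

Run:
```python
from h import *
W=Cam("wrist");T=Cam("top")
px=T.proj([.605,-.055,.028])[0];seal(T,px,.028)
px=W.proj([.43,-.011,.045])[0];o=get_obs();print(px,o["tcp_pos"])
g=cv2.cvtColor(W.im,cv2.COLOR_BGR2GRAY)
# bright top annulus of the bush
m=np.uint8(g>195)*255
cs,_=cv2.findContours(m,cv2.RETR_EXTERNAL,cv2.CHAIN_APPROX_NONE)
for c in cs:
    if len(c)>50 and abs(cv2.fitEllipse(c)[0]-px).max()<40:
        P=W.at(c.reshape(-1,2),.045)[:,:2].astype(np.float32)*1000;print("bush",cv2.fitEllipse(c)[0],cv2.fitEllipse(P),P.min(0),P.max(0))
pt=T.proj([.43,-.011,.045])[0];g=cv2.cvtColor(T.im,cv2.COLOR_BGR2GRAY);print(pt,g[int(pt[1])-18:int(pt[1])+19:3,int(pt[0])-18:int(pt[0])+19:3])
```

```text
seal [376. 181.] [604.3 -56.7] [47.6 48.3] -1
seal [376. 181.] [604.3 -56.7] [42.8 43.2] 184
[316.50432226 226.8610701 ] [ 0.43389691 -0.0114689   0.19003003]
bush (317.1185607910156, 230.28958129882812) ((430.50933837890625, -14.307683944702148), (37.41345977783203, 37.863834381103516), 163.2353973388672) [411.5631   -32.862415] [449.29593     4.7480597]
[348.95279939 278.84165093] [[ 60  59  57  62  68  37  35  38  36  40  41  37  38]
 [ 68  67  66  58  50  55  58  57  58  58  57  58  59]
 [ 75  74  74  64  60  67  67  67  68  69  68  68  68]
 [ 81  81  80  71  61  75  76  76  75  75  77  75  75]
 [ 85  85  85  77  66  82  81  82  82  81  82  82  81]
 [ 89  88  89  82  67  85  85  86  87  86  87  86  86]
 [ 93  92  93  86  70  91  89  91  91  91  90  91  92]
 [ 95  96  95  88  73  94  95  95  95  95  95  94  96]
 [ 96  96  95  90  60  97  97  98  97  98  96  98  99]
 [ 95  96  96  91  62 100 102 100 101 101 101 101 101]
 [ 95  96  96  92  63 105 105 105 104 105 104 105 104]
 [ 96  96  96  92  72 108 108 107 108 108 107 108 108]
 [ 95  96  96  94  55 111 111 112 112 112 112 111 112]]
```

The second grip rode on top of the bearing (the open pads stand further back), so it did not move. Regrip deeper.

Run:
```python
from h import *
move([.6045,-.0567,.075],0)
```

```text
shift [-0.764  2.836  1.923] turn [0.02 0.01 0.04] tcp [ 0.4339 -0.0115  0.19  ] j7 -0.03 t 10.6
```

Call:
jog_arm --commands '[[85,[-0.76,2.85,0.3],[0,0,0]],[85,[-0.76,2.85,0.8],[0,0,0]],[85,[-0.76,2.85,1.4],[0,0,0]],[85,[-0.76,2.85,1.9],[0,0,0]],[85,[-0.76,2.85,1.9],[0,0,0]]]'

```text
clock: 11.2
tcp_pos: [0.6017, -0.0567, 0.0702]
tool_rot: [-0.002, 0.705, 0.709, -0.004]
wrist_force: [-0.8, -0.0, -0.5]
opening: 0.0851
finger_force: 0.0
```

Run:
```python
from h import *
move([.6045,-.0567,.0345],0)
```

```text
shift [0.001 0.053 0.595] turn [-0.09  0.03  0.05] tcp [ 0.6017 -0.0567  0.0702] j7 0.39 t 11.2
```

Call:
jog_arm --commands '[[85,[0,0.02,0.4],[0,0,0]],[85,[0,0.02,0.65],[0,0,0]],[85,[0,0.02,0.65],[0,0,0]],[85,[0,0.02,0.65],[0,0,0]]]'

```text
clock: 11.7
tcp_pos: [0.605, -0.0558, 0.0374]
tool_rot: [0.0, 0.705, 0.709, 0.001]
wrist_force: [0.4, -0.2, -0.4]
opening: 0.0854
finger_force: 0.0
```

Call:
jog_arm --commands '[[50,[0,0,0],[0,0,0]],[50,[0,0,0],[0,0,0]],[50,[0,0,0],[0,0,0]],[50,[0,0,0],[0,0,0]],[50,[0,0,0],[0,0,0]]]' --force 40

```text
clock: 12.32
tcp_pos: [0.6055, -0.0559, 0.0379]
tool_rot: [0.001, 0.705, 0.709, 0.001]
wrist_force: [-1.7, 1.3, 5.9]
opening: 0.0592
finger_force: 43.9
```

Call:
jog_arm --commands '[[50,[0,0,-0.15],[0,0,0]],[50,[0.03,0,-0.15],[0,0,0]],[50,[0.042,0,-0.15],[0,0,0]],[50,[0.042,0,-0.15],[0,0,0]]]'

```text
clock: 12.82
tcp_pos: [0.604, -0.053, 0.0449]
tool_rot: [-0.0, 0.705, 0.709, -0.0]
wrist_force: [0.2, -0.4, -2.1]
opening: 0.0591
finger_force: 43.9
```

Run:
```python
from h import *
o=get_obs();print(o["tcp_pos"],o["wrist_force"])
W=Cam("wrist");T=Cam("top")
seal(W,(320,307),o["tcp_pos"][2]-.010)
```

```text
[ 0.60403716 -0.05299996  0.04493429] [ 0.23000336 -0.38916597 -2.14216338]
seal [322. 298.] [604.3 -45.6] [12.2 17.4] -1
seal [319. 311.] [602.9 -53.1] [49.2 50. ] -1
seal [319. 312.] [602.8 -53.1] [39.4 40.8] 7
```

Call:
jog_arm --commands '[[50,[0,0,0.05],[0,0,0]],[50,[0,0,0.1],[0,0,0]],[50,[0,0,0.1],[0,0,0]]]'

```text
clock: 13.3
tcp_pos: [0.6041, -0.0534, 0.0389]
tool_rot: [-0.0, 0.705, 0.709, -0.0]
wrist_force: [0.2, -0.1, -2.7]
opening: 0.0588
finger_force: 43.8
```

Run:
```python
from h import *
for i in range(2):
    o=get_obs();print(o["tcp_pos"],o["wrist_force"])
    W=Cam("wrist")
    seal(W,(320,312),.028)
```

```text
[ 0.6040997  -0.05336327  0.03893716] [ 0.2270282  -0.1372698  -2.67378079]
seal [322. 301.] [604.4 -48. ] [15.6 18.8] -1
seal [319. 311.] [602.9 -54. ] [49.6 50.3] -1
seal [319. 312.] [602.9 -54. ] [39.6 41.1] 11
[ 0.6042822  -0.05339955  0.03913314] [ 0.97941277 -0.62389689 -2.19483377]
seal [322. 301.] [604.5 -48. ] [15.4 18.8] -1
seal [319. 311.] [603.1 -54.2] [49.7 50.4] -1
seal [319. 312.] [603.1 -54.2] [39.7 41.2] 10
```

Call:
jog_arm --commands '[[50,[0,0.028,0],[0,0,0]],[50,[0,0.028,0.02],[0,0,0]],[50,[0,0.028,0.03],[0,0,0]],[50,[0,0.028,0.03],[0,0,0]]]'

```text
clock: 13.9
tcp_pos: [0.6064, -0.0534, 0.038]
tool_rot: [0.0, 0.705, 0.709, 0.0]
wrist_force: [-0.5, 0.2, -0.4]
opening: 0.059
finger_force: 44.1
```

Call:
jog_arm --commands '[[50,[0,0,0.02],[0,0,0]],[50,[0,0,0.02],[0,0,0]]]'

```text
clock: 14.15
tcp_pos: [0.6064, -0.0534, 0.0379]
tool_rot: [-0.0, 0.705, 0.709, 0.0]
wrist_force: [-3.6, 1.3, 7.4]
opening: 0.0592
finger_force: 44.8
```

Down (force changed sign). Release and check from the bush position.

Call:
jog_arm --commands '[[66,[0,0,-0.02],[0,0,0]],[85,[0,0,-0.02],[0,0,0]],[85,[0,0,-0.02],[0,0,0]],[85,[0,0,-1],[0,0,0]],[85,[0,0,-2],[0,0,0]]]'

```text
clock: 14.78
tcp_pos: [0.6053, -0.0533, 0.1566]
tool_rot: [-0.001, 0.705, 0.709, -0.001]
wrist_force: [1.6, 0.6, 0.2]
opening: 0.0851
finger_force: 0.0
```

Run:
```python
from h import *
move([.431,-.014,.15],0)
```

```text
shift [ 0.668 -2.902  0.117] turn [-0.03  0.01  0.05] tcp [ 0.6053 -0.0533  0.1566] j7 0.32 t 14.8
```

Call:
jog_arm --commands '[[85,[0.67,-2.9,0.1],[0,0,0]],[85,[0.67,-2.9,0.1],[0,0,0]],[85,[0.67,-2.9,0.1],[0,0,0]],[85,[0.67,-2.9,0.1],[0,0,0]],[85,[0.67,-2.9,0.1],[0,0,0]]]'

```text
clock: 15.4
tcp_pos: [0.4328, -0.0138, 0.1509]
tool_rot: [0.0, 0.705, 0.709, 0.001]
wrist_force: [0.6, -0.5, 1.7]
opening: 0.0851
finger_force: 0.0
```

```bash
cat >> h.py <<'E'
def bush(W,guess,z):
    px=W.proj(guess)[0];g=cv2.cvtColor(W.im,cv2.COLOR_BGR2GRAY)
    cs,_=cv2.findContours(np.uint8(g>190)*255,cv2.RETR_EXTERNAL,cv2.CHAIN_APPROX_NONE)
    for c in cs:
        if len(c)>50 and abs(cv2.fitEllipse(c)[0]-px).max()<40:
            P=W.at(c.reshape(-1,2),z)[:,:2].astype(np.float32)*1000;e=cv2.fitEllipse(P);print("bush",cv2.fitEllipse(c)[0],np.round(e[0],1),np.round(e[1],1))
E
python3 - <<'E'
from h import *
W=Cam("wrist");T=Cam("top")
px=T.proj([.605,-.055,.028])[0];seal(T,px,.028)
bush(W,[.43,-.014,.045],.045)
move([.431,-.0145,.032],0)
E
```

```text
seal [375. 181.] [604.6 -54.3] [47.9 48.2] -1
seal [375. 181.] [604.5 -54.4] [42.4 43. ] 164
bush (316.9698486328125, 242.21726989746094) [430.4 -14.2] [37.1 38.6]
shift [-0.002 -0.06   1.989] turn [0.03 0.01 0.04] tcp [ 0.4342 -0.0143  0.1514] j7 0.06 t 15.5
```

Bearing now within 0.3 mm of the flange centre. Grip the bush.

Call:
jog_arm --commands '[[85,[0,-0.05,0.8],[0,0,0]],[85,[0,-0.05,1.6],[0,0,0]],[85,[0,-0.05,2.0],[0,0,0]],[85,[0,-0.05,2.0],[0,0,0]],[60,[0,-0.05,2.0],[0,0,0]]]'

```text
clock: 16.12
tcp_pos: [0.4309, -0.0145, 0.0312]
tool_rot: [0.001, 0.706, 0.709, 0.0]
wrist_force: [0.9, 1.1, 0.4]
opening: 0.0694
finger_force: 0.0
```

Call:
jog_arm --commands '[[34,[0,0,0],[0,0,0]],[34,[0,0,0],[0,0,0]],[34,[0,0,0],[0,0,0]],[34,[0,0,0],[0,0,0]],[34,[0,0,0],[0,0,0]]]' --force 40

```text
clock: 16.75
tcp_pos: [0.4306, -0.0138, 0.0318]
tool_rot: [0.001, 0.705, 0.709, 0.001]
wrist_force: [-0.4, 0.1, 7.0]
opening: 0.0385
finger_force: 40.3
```

Call:
jog_arm --commands '[[34,[0,0,-0.3],[0,0,0]],[34,[0,0,-1.2],[0,0,0]],[34,[0,0,-1.8],[0,0,0]],[34,[0,0,-1.8],[0,0,0]],[34,[0,0,-1.8],[0,0,0]]]'

```text
clock: 17.38
tcp_pos: [0.4278, -0.0136, 0.1377]
tool_rot: [-0.001, 0.705, 0.709, -0.0]
wrist_force: [-0.5, 0.2, -3.7]
opening: 0.0388
finger_force: 41.5
```

Run:
```python
from h import *
o=get_obs();print(o["tcp_pos"])
W=Cam("wrist");bush(W,o["tcp_pos"]+[0,0,.015],o["tcp_pos"][2]+.014)
cv2.imwrite("pics/b2.png",W.im[200:480,120:520])
move([.604,-.054,.15],0)
```

```text
[ 0.42778551 -0.0135666   0.1376568 ]
bush (318.5965881347656, 321.61016845703125) [426.6  -2.9] [17.3 29.9]
shift [-0.686  2.94  -0.223] turn [-0.03  0.    0.05] tcp [ 0.4273 -0.0138  0.1372] j7 0.1 t 17.4
```

View pics/b2.png

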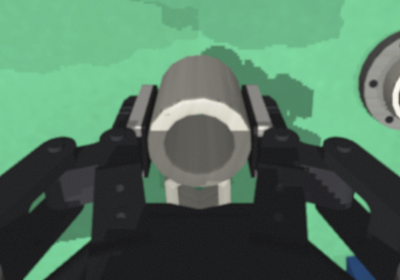

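Bush is held upright; top rim centre at crop px (200,147), i.e. full (320,347).

Call:
jog_arm --commands '[[34,[-0.69,2.94,-0.2],[0,0,0]],[34,[-0.69,2.94,-0.2],[0,0,0]],[34,[-0.69,2.94,-0.2],[0,0,0]],[34,[-0.69,2.94,-0.2],[0,0,0]],[34,[-0.69,2.94,-0.2],[0,0,0]]]'

```text
clock: 18.05
tcp_pos: [0.6035, -0.0549, 0.1476]
tool_rot: [-0.002, 0.706, 0.709, -0.002]
wrist_force: [-0.6, 0.4, -2.4]
opening: 0.0382
finger_force: 41.6
```

Run:
```python
from h import *
o=get_obs();W=Cam("wrist")
P=W.at([[320,347]],o["tcp_pos"][2]+.0132)[0];print("bush-tcp",(P-o["tcp_pos"]).round(4))
move([.6045,-.0543,.075],0)
```

```text
bush-tcp [-0.0006 -0.0004  0.0132]
shift [0.005 0.029 1.217] turn [-0.05 -0.    0.04] tcp [ 0.6032 -0.0546  0.1481] j7 0.38 t 18.1
```

Call:
jog_arm --commands '[[34,[0.018,0.03,0.5],[0,0,0]],[34,[0.018,0.03,1.0],[0,0,0]],[34,[0.018,0.03,1.3],[0,0,0]],[34,[0.018,0.03,1.3],[0,0,0]],[34,[0.018,0.03,1.3],[0,0,0]]]'

```text
clock: 18.73
tcp_pos: [0.608, -0.0537, 0.0735]
tool_rot: [0.001, 0.705, 0.709, 0.001]
wrist_force: [0.3, -0.1, -1.5]
opening: 0.0385
finger_force: 41.6
```

Run:
```python
from h import *
for i in(0,1):
  o=get_obs();print(o["tcp_pos"],o["wrist_force"]);W=Cam("wrist")
cv2.imwrite("pics/b3.png",W.im[200:420,170:470])
move([.6054,-.0535,.062],0)
```

```text
[ 0.60802009 -0.05366907  0.07350132] [ 0.29664906 -0.10312538 -1.46730655]
[ 0.60838676 -0.05373244  0.07383051] [ 0.44075676  0.78787928 -2.1643962 ]
shift [ 0.004 -0.053  0.199] turn [ 0.03 -0.    0.04] tcp [ 0.6086 -0.0537  0.0739] j7 0.44 t 18.8
```

View pics/b3.png

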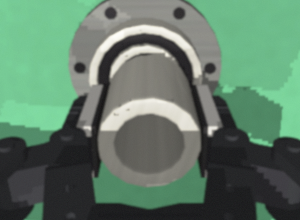

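Call:
jog_arm --commands '[[34,[0,-0.045,0.05],[0,0,0]],[34,[0,-0.045,0.12],[0,0,0]],[34,[0,-0.045,0.17],[0,0,0]],[34,[0,-0.045,0.19],[0,0,0]],[34,[0,-0.045,0.19],[0,0,0]]]'

```text
clock: 19.45
tcp_pos: [0.6047, -0.0535, 0.0609]
tool_rot: [-0.0, 0.705, 0.709, -0.0]
wrist_force: [-0.2, 0.2, -2.2]
opening: 0.0387
finger_force: 41.6
```

Call:
jog_arm --commands '[[34,[0,0,0],[0,0,0]]]'

```text
clock: 19.58
tcp_pos: [0.6048, -0.0535, 0.0611]
tool_rot: [0.0, 0.705, 0.709, 0.0]
wrist_force: [-0.0, -0.3, -2.4]
opening: 0.0386
finger_force: 41.6
```

Call:
jog_arm --commands '[[34,[0,0.01,0.02],[0,0,0]],[34,[0,0.01,0.02],[0,0,0]]]'

```text
clock: 19.82
tcp_pos: [0.6055, -0.0535, 0.0599]
tool_rot: [0.0, 0.705, 0.709, 0.0]
wrist_force: [0.2, 0.4, -2.2]
opening: 0.0385
finger_force: 41.7
```

Call:
jog_arm --commands '[[34,[0,0,0.015],[0,0,0]],[34,[0,0,0.015],[0,0,0]]]'

```text
clock: 20.08
tcp_pos: [0.6055, -0.0536, 0.0598]
tool_rot: [-0.0, 0.705, 0.709, 0.0]
wrist_force: [-3.0, 0.4, 5.9]
opening: 0.0387
finger_force: 42.4
```

Call:
jog_arm --commands '[[45,[0,0,-0.015],[0,0,0]],[60,[0,0,-0.015],[0,0,0]],[70,[0,0,-0.015],[0,0,0]],[70,[0,0,-1],[0,0,0]],[70,[0,0,-1.8],[0,0,0]]]'

```text
clock: 20.7
tcp_pos: [0.6053, -0.0537, 0.168]
tool_rot: [0.0, 0.705, 0.709, -0.0]
wrist_force: [0.7, -0.2, 0.7]
opening: 0.07
finger_force: 0.0
```

Run:
```python
from h import *
S=Cam("side")
cv2.imwrite("pics/s2.png",cv2.resize(S.im[140:240,240:360],(360,300)))
move([.427,-.15,.19],0)
```

```text
shift [-1.574 -3.051 -0.282] turn [ 0.11 -0.    0.04] tcp [ 0.6099 -0.0549  0.1752] j7 0.36 t 20.8
```

Call:
jog_arm --commands '[[85,[-1.6,-3.0,-0.3],[0,0,0]],[85,[-1.6,-3.0,-0.3],[0,0,0]],[85,[-1.6,-3.0,-0.3],[0,0,0]],[85,[-1.6,-3.0,-0.3],[0,0,0]],[85,[-1.6,-3.0,-0.3],[0,0,0]]]'

```text
clock: 21.38
tcp_pos: [0.4246, -0.1509, 0.1848]
tool_rot: [-0.001, 0.706, 0.708, 0.001]
wrist_force: [0.6, -0.7, 0.3]
opening: 0.0849
finger_force: 0.0
```

Run:
```python
from h import *
W=Cam("wrist");T=Cam("top");S=Cam("side")
a=cv2.resize(T.im[140:220,330:430],(400,320));b=cv2.resize(S.im[140:240,240:365],(400,320))
cv2.imwrite("pics/n1.png",np.vstack([np.hstack([a,b]),cv2.resize(W.im[100:420],(640,320))[:,:] if 0 else cv2.copyMakeBorder(W.im[140:420],0,0,80,80,cv2.BORDER_CONSTANT)]))
move([.427,-.15,.19],0)
```

```text
shift [-0.006 -0.005 -0.079] turn [0.01 0.01 0.06] tcp [ 0.4273 -0.1496  0.1853] j7 0.38 t 21.5
```

View pics/n1.png

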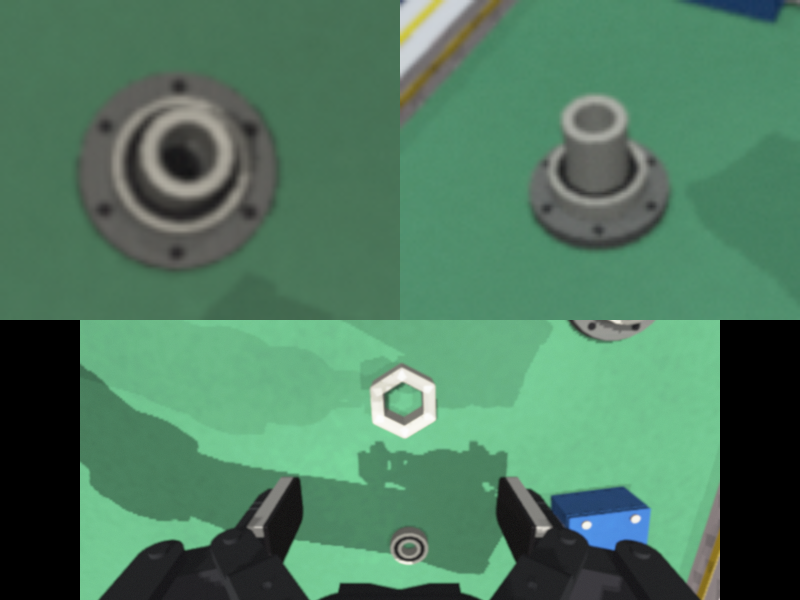

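Top crop: bush rim centre about (186,153), side crop shows it upright on the bearing. Nut lies with corners up/down in wrist view, centre (323,221) full frame.

Run:
```python
from h import *
T=Cam("top")
print("bush",T.at([[376.1,177.9]],.073)[0])
g=cv2.cvtColor(T.im,cv2.COLOR_BGR2GRAY)
bush(T,[.604,-.054,.073],.073)
sub=np.zeros_like(g);c0=(376,178);cv2.circle(sub,c0,14,255,-1)
m=cv2.bitwise_and(np.uint8(g>115)*255,sub);c=max(cv2.findContours(m,0,1)[0],key=len);P=T.at(c.reshape(-1,2),.073)[:,:2].astype(np.float32)*1000;print("top rim",cv2.minEnclosingCircle(P),cv2.fitEllipse(P))
W=Cam("wrist");px=W.proj([.427,-.15,.028])[0]
gw=cv2.cvtColor(W.im,cv2.COLOR_BGR2GRAY);c=W.blob(px,np.uint8((gw>205)*255))
P=W.at(c.reshape(-1,2),.028)[:,:2].astype(np.float32)*1000
h=cv2.convexHull(P);print("nut",cv2.minEnclosingCircle(P),P.min(0),P.max(0))
t=np.radians(np.arange(0,60,1));w=[max(np.ptp(P@np.array([np.cos(a+k),np.sin(a+k)])) for k in(0,np.pi/3,2*np.pi/3)) for a in t]
i=np.argmin(w);print("flat normal deg",i if i<30 else i-60,w[i])
```

```text
bush [ 0.60317865 -0.05283515  0.073     ]
top rim ((605.70849609375, -52.72432327270508), 21.427541732788086) ((605.3995971679688, -53.14906692504883), (37.132789611816406, 41.3193473815918), 88.02456665039062)
nut ((426.31170654296875, -151.81948852539062), 30.756168365478516) [ 398.96185 -182.12477] [ 453.9748 -121.1173]
flat normal deg 2 54.62845442490402
```

Run:
```python
from h import *
move([.4265,-.151,.026],np.radians(2))
```

```text
shift [-0.017 -0.012  2.652] turn [ 0.    0.01 -0.27] tcp [ 0.4271 -0.1497  0.1851] j7 0.38 t 21.6
```

Call:
jog_arm --commands '[[85,[-0.02,-0.01,1.0],[0,0,-0.27]],[85,[-0.02,-0.01,2.0],[0,0,-0.27]],[85,[-0.02,-0.01,2.65],[0,0,-0.27]],[85,[-0.02,-0.01,2.65],[0,0,-0.27]],[85,[-0.02,-0.01,2.65],[0,0,-0.27]]]'

```text
clock: 22.25
tcp_pos: [0.4266, -0.152, 0.0268]
tool_rot: [0.001, 0.695, 0.719, 0.0]
wrist_force: [0.1, 1.0, 0.2]
opening: 0.0854
finger_force: 0.0
```

Call:
jog_arm --commands '[[46,[0,0,0],[0,0,0]],[46,[0,0,0],[0,0,0]],[46,[0,0,0],[0,0,0]],[46,[0,0,0],[0,0,0]],[46,[0,0,0],[0,0,0]]]' --force 50

```text
clock: 22.88
tcp_pos: [0.427, -0.1517, 0.0278]
tool_rot: [0.001, 0.695, 0.719, 0.002]
wrist_force: [-1.4, 0.7, 7.2]
opening: 0.0542
finger_force: 52.1
```

Call:
jog_arm --commands '[[46,[0,0,-0.3],[0,0,0]],[46,[0,0,-1.2],[0,0,0]],[46,[0,0,-2.2],[0,0,0]],[46,[0,0,-2.2],[0,0,0]],[46,[0,0,-2.2],[0,0,0]]]'

```text
clock: 23.5
tcp_pos: [0.4243, -0.1505, 0.1575]
tool_rot: [-0.001, 0.695, 0.719, 0.001]
wrist_force: [-0.3, 0.9, -4.0]
opening: 0.0538
finger_force: 55.3
```

Run:
```python
from h import *
o=get_obs();W=Cam("wrist")
P=W.at([[319,310]],0)
cv2.imwrite("pics/n2.png",W.im[200:420,120:520])
gw=cv2.cvtColor(W.im,cv2.COLOR_BGR2GRAY)
print("tcp",o["tcp_pos"],o["wrist_force"])
move([.604,.042,.16],0)
```

```text
tcp [ 0.42429758 -0.15047839  0.15746347] [-0.29596964  0.90516885 -4.04856772]
shift [ 3.109  3.114 -0.059] turn [-0.03 -0.01  0.32] tcp [ 0.4235 -0.1506  0.1567] j7 0.52 t 23.6
```

View pics/n2.png

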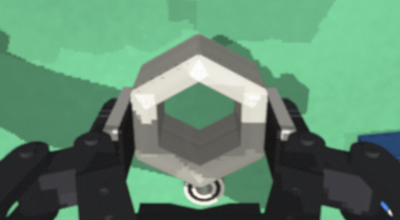

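Run:
```python
from h import *
o=get_obs();W=Cam("wrist")
for dz in(0,.002):print((W.at([[320,318]],o["tcp_pos"][2]+dz)[0]-o["tcp_pos"]).round(4))
```

```text
[-0.0008  0.0038 -0.    ]
[-0.0008  0.0051  0.002 ]
```

Call:
jog_arm --commands '[[46,[3.1,3.1,0],[0,0,0.3]],[46,[3.1,3.1,0],[0,0,0.3]],[46,[3.1,3.1,0],[0,0,0.3]],[46,[3.1,3.1,0],[0,0,0.3]],[46,[3.1,3.1,0],[0,0,0.3]]]'

```text
clock: 24.22
tcp_pos: [0.6064, 0.0468, 0.1544]
tool_rot: [-0.001, 0.704, 0.711, -0.001]
wrist_force: [-0.9, -1.0, -3.0]
opening: 0.0537
finger_force: 55.3
```

Run:
```python
from h import *
move([.6055,.042,.05],0)
```

```text
shift [-0.08  -0.011  1.74 ] turn [-0.03 -0.    0.1 ] tcp [0.6064 0.0468 0.1544] j7 0.25 t 24.2
```

Call:
jog_arm --commands '[[46,[-0.117,-0.015,0.8],[0,0,0.1]],[46,[-0.117,-0.015,1.5],[0,0,0.1]],[46,[-0.117,-0.015,1.9],[0,0,0.1]],[46,[-0.117,-0.015,1.9],[0,0,0.1]],[46,[-0.117,-0.015,1.9],[0,0,0.1]]]'

```text
clock: 24.85
tcp_pos: [0.6052, 0.0329, 0.045]
tool_rot: [0.001, 0.71, 0.704, 0.001]
wrist_force: [-0.3, -0.8, -1.8]
opening: 0.0539
finger_force: 55.2
```

Run:
```python
from h import *
move([.6055,.0398,.030],0); print(get_obs()["wrist_force"])
```

```text
shift [0.114 0.003 0.25 ] turn [ 0.02  0.   -0.09] tcp [0.6052 0.0329 0.045 ] j7 0.35 t 24.9
[-0.34788123 -0.84189335 -1.83849247]
```

Call:
jog_arm --commands '[[46,[0.114,0,0.1],[0,0,-0.08]],[46,[0.114,0,0.2],[0,0,-0.08]],[46,[0.114,0,0.24],[0,0,-0.08]],[46,[0.114,0,0.26],[0,0,-0.08]],[46,[0.114,0,0.26],[0,0,-0.08]]]'

```text
clock: 25.48
tcp_pos: [0.6041, 0.0401, 0.0283]
tool_rot: [0.0, 0.707, 0.707, -0.0]
wrist_force: [-0.6, -0.2, -2.0]
opening: 0.0537
finger_force: 55.3
```

Call:
jog_arm --commands '[[46,[0,0,0.02],[0,0,0]],[46,[0,0,0.02],[0,0,0]]]'

```text
clock: 25.72
tcp_pos: [0.6043, 0.0401, 0.0281]
tool_rot: [-0.0, 0.707, 0.707, 0.0]
wrist_force: [-2.6, -0.1, 4.7]
opening: 0.0546
finger_force: 56.1
```

Touchdown. Release, rise, then head for the rack.

Call:
jog_arm --commands '[[60,[0,0,-0.015],[0,0,0]],[75,[0,0,-0.015],[0,0,0]],[85,[0,0,-0.015],[0,0,0]],[85,[0,0,-1],[0,0,0]],[85,[0,0,-2],[0,0,0]]]'

```text
clock: 26.35
tcp_pos: [0.6034, 0.0404, 0.1475]
tool_rot: [-0.0, 0.707, 0.707, -0.001]
wrist_force: [1.8, 1.1, 0.8]
opening: 0.0852
finger_force: 0.0
```

Call:
jog_arm --commands '[[85,[0,0,-0.6],[0,0,0]],[85,[0,0,-0.6],[0,0,0]],[85,[0,0,-0.6],[0,0,0]]]'

```text
clock: 26.72
tcp_pos: [0.6034, 0.0406, 0.1823]
tool_rot: [-0.001, 0.707, 0.707, -0.0]
wrist_force: [-0.2, 1.1, -0.1]
opening: 0.085
finger_force: 0.0
```

```bash
cat > chk.py <<'E'
from h import *
W=Cam("wrist");T=Cam("top")
for C,n in((W,"w"),(T,"t")):
    g=cv2.cvtColor(C.im,cv2.COLOR_BGR2GRAY)
    px=C.proj([.604,.042,.028])[0]; c=C.blob(px)
    P=C.at(c.reshape(-1,2),.028)[:,:2].astype(np.float32)*1000
    print(n,"nut",px.round(),np.round(cv2.minEnclosingCircle(P)[0],1),P.min(0),P.max(0))
o=get_obs();print(o["tcp_pos"])
E
python3 chk.py
python3 - <<'E'
from h import *
move([.55,-.27,.22],np.pi/2)
E
```

```text
w nut [321. 222.] [602.8  42.1] [574.2978     8.624266] [631.0921   75.60432]
t nut [321. 180.] [650.9  51.9] [  58.43243 -548.421  ] [959.22064 660.9588 ]
[0.60271362 0.04054152 0.18126819]
shift [-5.176 -0.88  -0.64 ] turn [-0.02  0.03 15.  ] tcp [0.6027 0.0405 0.1813] j7 0.23 t 26.8
```

Call:
jog_arm --commands '[[60,[-5.34,-0.88,-0.3],[0,0,-15]],[60,[-5.34,-0.88,-0.3],[0,0,-15]],[60,[-5.34,-0.88,-0.3],[0,0,-15]],[60,[-5.34,-0.88,-0.3],[0,0,-15]],[60,[-5.34,-0.88,-0.3],[0,0,-15]]]'

```text
clock: 27.45
tcp_pos: [0.5524, -0.2664, 0.1986]
tool_rot: [-0.001, 0.312, 0.95, 0.0]
wrist_force: [0.7, 0.4, -0.4]
opening: 0.0597
finger_force: 0.0
```

Run:
```python
from h import *
move([.55,-.28,.2],-np.pi/2)
```

```text
shift [-0.103 -0.207 -0.023] turn [ 0.   -0.03 -6.06] tcp [ 0.5524 -0.2664  0.1986] j7 1.59 t 27.4
```

Call:
jog_arm --commands '[[45,[-0.1,-0.2,0],[0,0,-6]],[45,[-0.1,-0.2,0],[0,0,-6]],[45,[-0.1,-0.2,0],[0,0,-6]],[45,[-0.1,-0.2,0],[0,0,-6]],[45,[-0.1,-0.2,0],[0,0,-6]]]'

```text
clock: 28.08
tcp_pos: [0.5504, -0.278, 0.1986]
tool_rot: [-0.001, 0.007, 1.0, 0.001]
wrist_force: [0.6, 0.4, 0.6]
opening: 0.045
finger_force: 0.0
```

Run:
```python
from h import *
W=Cam("wrist");cv2.imwrite("pics/k1.png",W.im)
move([.55,-.28,.2],-np.pi/2)
T=Cam("top")
for C in(W,T):
    hsv=cv2.cvtColor(C.im,cv2.COLOR_BGR2HSV)
    m=np.uint8((hsv[...,0]>100)&(hsv[...,0]<125)&(hsv[...,1]>120))*255
    px=C.proj([.61,-.275,.041])[0];c=C.blob(px,m);P=C.at(c.reshape(-1,2),.041)[:,:2].astype(np.float32)*1000
    print("rack",px,cv2.minAreaRect(P),P.min(0),P.max(0),cv2.boxPoints(cv2.minAreaRect(P)).round(1).tolist())
    px=C.proj([.555,-.277,.022])[0];s=np.uint8((hsv[...,1]<60)&(hsv[...,2]>120))*255;c=C.blob(px,s);P=C.at(c.reshape(-1,2),.022)[:,:2].astype(np.float32)*1000
    print("key",px,len(c),cv2.minAreaRect(P),cv2.boxPoints(cv2.minAreaRect(P)).round(1).tolist())
```

```text
shift [ 0.008 -0.033 -0.02 ] turn [ 0.01 -0.03 -0.13] tcp [ 0.5505 -0.278   0.1988] j7 2.17 t 28.1
rack [323.83421308 288.18227633] ((612.9005126953125, -282.422119140625), (87.45985412597656, 59.69709014892578), 7.811983585357666) [ 566.9094  -314.71045] [ 659.8805  -247.89037] [[565.5, -258.79998779296875], [573.5999755859375, -317.8999938964844], [660.2999877929688, -306.0], [652.2000122070312, -246.89999389648438]]
key [320.73469006 224.05177653] 128 ((565.5491333007812, -289.3463439941406), (48.25050354003906, 22.266220092773438), 8.250650405883789) [[540.0999755859375, -281.79998779296875], [543.2999877929688, -303.79998779296875], [591.0, -296.8999938964844], [587.7999877929688, -274.8999938964844]]
rack [500.00999683 179.39554829] ((618.07275390625, -275.1911315917969), (75.38866424560547, 69.49304962158203), 7.8989481925964355) [ 578.113   -312.78162] [ 659.63885 -237.28024] [[576.0, -246.0], [585.5, -314.79998779296875], [660.2000122070312, -304.3999938964844], [650.5999755859375, -235.60000610351562]]
key [497.62141387 211.2831085 ] 60 ((563.20556640625, -285.2486877441406), (41.729286193847656, 17.945383071899414), 23.101299285888672) [[540.5, -285.20001220703125], [547.5, -301.70001220703125], [585.9000244140625, -285.29998779296875], [578.9000244140625, -268.79998779296875]]
```

View pics/k1.png

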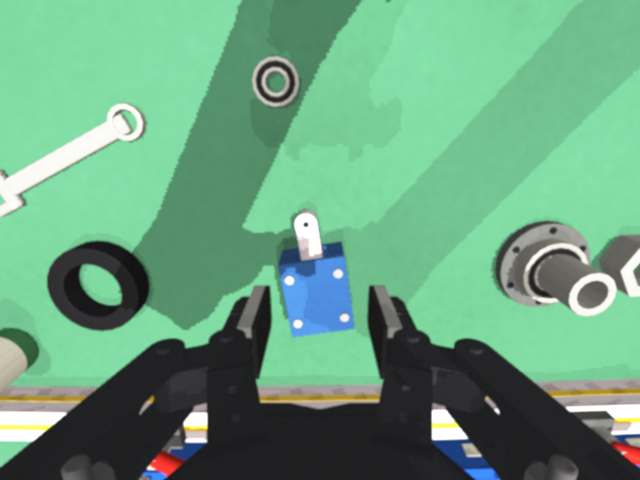

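Key tip dot at (306,224), rack body (318,290) with heading 7.8° in both wrist and top. Grip point about (559, −289).

Run:
```python
from h import *
move([.559,-.289,.08],np.radians(-82.0))
```

```text
shift [-0.145 -0.181  1.985] turn [ 0.01 -0.02 -1.47] tcp [ 0.5507 -0.2781  0.1991] j7 2.17 t 28.2
```

Call:
jog_arm --commands '[[45,[-0.145,0.18,0.8],[0,0,-1.47]],[45,[-0.145,0.18,1.6],[0,0,-1.47]],[45,[-0.145,0.18,2.0],[0,0,-1.47]]]'

```text
clock: 28.55
tcp_pos: [0.5583, -0.266, 0.0767]
tool_rot: [-0.003, -0.071, 0.997, 0.001]
wrist_force: [-0.3, 0.4, 0.2]
opening: 0.0448
finger_force: 0.0
```

Run:
```python
from h import *
move([.559,-.289,.025],np.radians(-82.0))
```

```text
shift [ 0.038 -0.383  0.861] turn [ 0.03 -0.05  0.02] tcp [ 0.5583 -0.266   0.0767] j7 2.37 t 28.6
```

I mistyped the sign of the sideways shift; corrected here while still high.

Call:
jog_arm --commands '[[45,[0.04,-0.385,0],[0,0,0]],[45,[0.04,-0.385,0],[0,0,0]],[45,[0.04,-0.385,0],[0,0,0]]]'

```text
clock: 28.92
tcp_pos: [0.5613, -0.2904, 0.0805]
tool_rot: [0.0, -0.07, 0.998, 0.0]
wrist_force: [-0.3, -0.3, -0.1]
opening: 0.045
finger_force: 0.0
```

Run:
```python
from h import *
W=Cam("wrist");cv2.imwrite("pics/k2.png",W.im[200:480,120:520])
move([.559,-.289,.025],np.radians(-82.0))
```

```text
shift [0.04  0.021 0.927] turn [0.01 0.01 0.02] tcp [ 0.5615 -0.2899  0.0806] j7 2.4 t 29.0
```

View pics/k2.png

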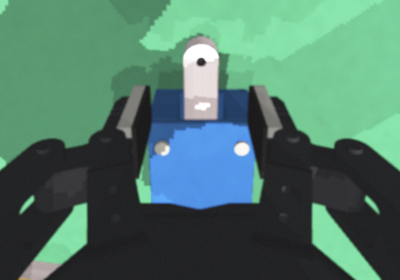

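Key centred between the fingers (crop col 201), rack front edge just ahead. Descend slightly further forward of the rack.

Call:
jog_arm --commands '[[45,[0.06,0.02,0.2],[0,0,0]],[45,[0.06,0.02,0.5],[0,0,0]],[45,[0.06,0.02,0.8],[0,0,0]],[45,[0.06,0.02,0.93],[0,0,0]],[45,[0.06,0.02,0.93],[0,0,0]]]'

```text
clock: 29.6
tcp_pos: [0.5565, -0.2899, 0.0232]
tool_rot: [-0.001, -0.071, 0.998, 0.0]
wrist_force: [0.7, 0.4, -0.3]
opening: 0.045
finger_force: 0.0
```

Call:
jog_arm --commands '[[14,[0,0,0],[0,0,0]],[14,[0,0,0],[0,0,0]],[14,[0,0,0],[0,0,0]],[14,[0,0,0],[0,0,0]]]' --force 30

```text
clock: 30.1
tcp_pos: [0.5579, -0.2907, 0.0252]
tool_rot: [0.001, -0.071, 0.998, -0.0]
wrist_force: [-0.5, -0.9, 1.1]
opening: 0.0194
finger_force: 32.3
```

Call:
jog_arm --commands '[[14,[0,0,-0.05],[0,0,0]],[14,[0.3,0,-0.05],[0,0,0]],[14,[0.6,0,-0.05],[0,0,0]],[14,[0.9,0,-0.05],[0,0,0]],[14,[1.2,0,-0.05],[0,0,0]]]'

```text
clock: 30.72
tcp_pos: [0.4839, -0.3007, 0.0274]
tool_rot: [-0.0, -0.07, 0.998, 0.0]
wrist_force: [0.2, -0.1, -0.9]
opening: 0.0193
finger_force: 32.0
```

Call:
jog_arm --commands '[[14,[0.2,0,0],[0,0,0]],[14,[0.2,0,-1],[0,0,0]],[14,[0.2,0,-2],[0,0,0]],[14,[0.2,0,-2.4],[0,0,0]],[14,[0.2,0,-2.4],[0,0,0]]]'

```text
clock: 31.35
tcp_pos: [0.4757, -0.3031, 0.174]
tool_rot: [0.003, -0.071, 0.997, -0.001]
wrist_force: [-0.1, 0.3, -2.1]
opening: 0.019
finger_force: 32.0
```

```bash
cat > st.py <<'E'
from h import *
# stop geometry from the white top faces
T=Cam("top")
for C,n in((T,"t"),):
    g=cv2.cvtColor(C.im,cv2.COLOR_BGR2HSV);s=np.uint8((g[...,1]<60)&(g[...,2]>130))*255
    s=cv2.morphologyEx(s,cv2.MORPH_CLOSE,np.ones((5,5)))
    for p in([.594,.211,.045],[.598,.331,.045]):
        px=C.proj(p)[0];c=C.blob(px,s);P=C.at(c.reshape(-1,2),.045)[:,:2].astype(np.float32)*1000
        print(n,px.round(),np.round(cv2.minAreaRect(P)[0],1),np.round(cv2.minAreaRect(P)[1],1),round(cv2.minAreaRect(P)[2],1))
E
python3 st.py;python3 - <<'E'
from h import *
o=get_obs();W=Cam("wrist");print(o["tcp_pos"],o["opening"],o["wrist_force"],o["joint_positions"].round(2))
hsv=cv2.cvtColor(W.im,cv2.COLOR_BGR2HSV);s=np.uint8((hsv[...,1]<60)&(hsv[...,2]>110))*255
cv2.imwrite("pics/k3.png",W.im[200:480,120:520])
c=W.blob((320,320),s);print(cv2.minAreaRect(c),c.reshape(-1,2).min(0),c.reshape(-1,2).max(0))
E
```

```text
t [224. 183.] [595.3 218.5] [30.8 30.5] 87.3
t [157. 179.] [600.5 337.8] [29.7 30.8] 86.9
[ 0.47434951 -0.30204373  0.17192647] 0.019087254318509172 [ 0.46207852 -0.25321302 -1.55468949] [ 0.    0.35  0.58  1.91 -0.23  0.95  2.41]
((319.5, 345.0), (128.0, 51.0), 90.0) [294 281] [345 409]
```

View pics/k3.png

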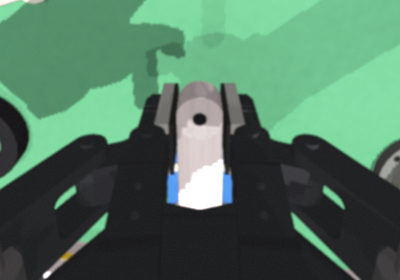

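That was my fifteenth viewed picture, one over the allowed 14, so from here I work from numbers only. The key is out and held straight (dot at crop (200,119)).

Run:
```python
from h import *
o=get_obs();W=Cam("wrist");R=rot(o["tool_rot"])
print("tip in tool mm",((W.at([[320,295],[320,319]],o["tcp_pos"][2]-.0032)-o["tcp_pos"])@R*1000).round(1))
move([.57,.279,.17],np.radians(-92.6))
```

```text
tip in tool mm [[14.2 -0.1  3.2]
 [ 3.1 -0.1  3.2]]
shift [-2.967e+00  9.342e+00  6.000e-03] turn [ 0.02 -0.03  1.79] tcp [ 0.4729 -0.3011  0.1697] j7 2.41 t 31.5
```

Call:
jog_arm --commands '[[14,[-2.97,9.34,0],[0,0,1.8]],[14,[-2.97,9.34,0],[0,0,1.8]],[14,[-2.97,9.34,0],[0,0,1.8]],[14,[-2.97,9.34,0],[0,0,1.8]],[14,[-2.97,9.34,0],[0,0,1.8]]]'

```text
clock: 32.12
tcp_pos: [0.5237, 0.0018, 0.1695]
tool_rot: [-0.002, 0.024, 1.0, -0.0]
wrist_force: [0.8, 0.1, -0.8]
opening: 0.0195
finger_force: 32.0
```

Run:
```python
from h import *
move([.57,.28,.17],np.radians(-92.6))
```

```text
shift [-0.553  4.667 -0.015] turn [-0.01 -0.03 -0.02] tcp [0.5237 0.0018 0.1695] j7 1.58 t 32.1
```

Call:
jog_arm --commands '[[14,[-0.55,4.67,0],[0,0,0]],[14,[-0.55,4.67,0],[0,0,0]],[14,[-0.55,4.67,0],[0,0,0]],[14,[-0.55,4.67,0],[0,0,0]],[14,[-0.55,4.67,0],[0,0,0]]]'

```text
clock: 32.75
tcp_pos: [0.5689, 0.2835, 0.1684]
tool_rot: [-0.002, 0.02, 1.0, -0.0]
wrist_force: [0.2, -0.2, -0.9]
opening: 0.0195
finger_force: 32.0
```

Call:
jog_arm --commands '[[14,[-0.55,0,0.5],[0,0,0]],[14,[0,0,0.8],[0,0,0]],[14,[0,0,0.8],[0,0,0]]]'

```text
clock: 33.12
tcp_pos: [0.5649, 0.2771, 0.1168]
tool_rot: [-0.007, 0.023, 1.0, -0.003]
wrist_force: [-0.6, 0.6, -1.8]
opening: 0.0189
finger_force: 32.0
```

Run:
```python
from h import *
move([.57,.28,.03],np.radians(-92.6))
o=get_obs();W=Cam("wrist");R=rot(o["tool_rot"])
hsv=cv2.cvtColor(W.im,cv2.COLOR_BGR2HSV)
s=np.uint8((hsv[...,1]<60)&(hsv[...,2]>150))*255;s=cv2.morphologyEx(s,cv2.MORPH_CLOSE,np.ones((9,9)))
for c in cv2.findContours(s,0,1)[0]:
    if cv2.contourArea(c)>250:
        P=W.at(c.reshape(-1,2),.045)[:,:2].astype(np.float32)*1000;r=cv2.minAreaRect(P);print(np.round(cv2.minAreaRect(c)[0]),np.round(r[0],1),np.round(r[1],1),round(r[2],1))
for p in([.5953,.2185,.045],[.6005,.3378,.045]):print(W.proj(p))
```

```text
shift [-0.102  0.062  1.446] turn [-0.06 -0.12  0.  ] tcp [0.5649 0.2771 0.1168] j7 1.17 t 33.1
[232. 312.] [596.6 218.3] [30.4 31.9] 87.4
[319. 346.] [626.1 273. ] [31.1 98.7] 88.3
[ 18. 316.] [597.6  74.4] [24.7 55.7] 71.1
[414. 301.] [592.9 336.7] [53.7 34.6] 7.2
[124.  48.] [441.2 180.4] [29.3 26.8] 77.1
[[231.9648485  311.78631619]]
[[418.15533028 312.01896016]]
```

Call:
jog_arm --commands '[[14,[-0.08,0.05,0],[0,0,0]],[14,[-0.08,0.05,0.5],[0,0,0]],[14,[-0.08,0.05,1.0],[0,0,0]],[14,[-0.08,0.05,1.35],[0,0,0]],[14,[-0.08,0.05,1.4],[0,0,0]]]'

```text
clock: 33.8
tcp_pos: [0.5758, 0.2805, 0.0382]
tool_rot: [-0.001, 0.024, 1.0, -0.001]
wrist_force: [-0.1, -0.4, -0.8]
opening: 0.0192
finger_force: 32.0
```

Call:
jog_arm --commands '[[14,[0,0,0],[0,0,0]],[14,[0,0,0],[0,0,0]]]'

```text
clock: 34.05
tcp_pos: [0.5775, 0.2815, 0.041]
tool_rot: [0.001, 0.024, 1.0, 0.001]
wrist_force: [-1.0, 0.3, -1.3]
opening: 0.0193
finger_force: 32.0
```

Run:
```python
from h import *
move([.5695,.28,.0195],np.radians(-92.6));print(get_obs()["wrist_force"])
```

```text
shift [ 0.133 -0.032  0.359] turn [ 0.01  0.02 -0.02] tcp [0.5775 0.2815 0.041 ] j7 1.21 t 34.0
[-0.95107345  0.30876377 -1.31793941]
```

Call:
jog_arm --commands '[[14,[0.13,-0.03,0.1],[0,0,0]],[14,[0.13,-0.03,0.2],[0,0,0]],[14,[0.13,-0.03,0.3],[0,0,0]],[14,[0.13,-0.03,0.3],[0,0,0]],[14,[0.13,-0.03,0.3],[0,0,0]]]'

```text
clock: 34.67
tcp_pos: [0.568, 0.2797, 0.0224]
tool_rot: [-0.001, 0.024, 1.0, 0.0]
wrist_force: [-2.8, -0.1, 7.5]
opening: 0.0191
finger_force: 36.4
```

Run:
```python
from h import *
move([.5695,.28,.0195],np.radians(-92.6));print(get_obs()["wrist_force"])
```

```text
shift [-0.025  0.007  0.049] turn [ 0.   -0.02 -0.02] tcp [0.568  0.2797 0.0224] j7 1.21 t 34.7
[-2.84981081 -0.10139423  7.51507593]
```

Call:
jog_arm --commands '[[14,[0,0,-0.01],[0,0,0]],[24,[0,0,-0.01],[0,0,0]],[30,[0,0,-0.02],[0,0,0]],[40,[0,0,-0.02],[0,0,0]],[40,[0,0,-0.02],[0,0,0]]]'

```text
clock: 35.3
tcp_pos: [0.5684, 0.2795, 0.0226]
tool_rot: [0.0, 0.024, 1.0, -0.0]
wrist_force: [-0.6, -0.6, 0.2]
opening: 0.04
finger_force: 0.0
```

Call:
jog_arm --commands '[[40,[0,0,-0.5],[0,0,0]],[40,[0,0,-1.5],[0,0,0]],[40,[0,0,-2.5],[0,0,0]],[60,[1.0,0,-2.5],[0,0,0]],[60,[1.5,0,-2.5],[0,0,0]]]'

```text
clock: 35.92
tcp_pos: [0.4763, 0.2845, 0.1736]
tool_rot: [-0.0, 0.023, 1.0, 0.001]
wrist_force: [-0.0, 0.6, 1.0]
opening: 0.06
finger_force: 0.0
```

Call:
jog_arm --commands '[[60,[0.5,0,0],[0,0,0]],[60,[0.5,0,0],[0,0,0]],[60,[0.5,0,0],[0,0,0]]]'

```text
clock: 36.3
tcp_pos: [0.4494, 0.2852, 0.1731]
tool_rot: [0.001, 0.024, 1.0, 0.0]
wrist_force: [0.1, -0.6, 0.4]
opening: 0.0599
finger_force: 0.0
```

```bash
cat > k.py <<'E'
from h import *
T=Cam("top");W=Cam("wrist");S=Cam("side")
for C,n in((T,"t"),(W,"w"),(S,"s")):
    hsv=cv2.cvtColor(C.im,cv2.COLOR_BGR2HSV)
    px=C.proj([.598,.278,.016])[0]
    th={"t":115,"w":150,"s":150}[n]
    s=np.uint8((hsv[...,1]<75)&(hsv[...,2]>th))*255;s=cv2.morphologyEx(s,cv2.MORPH_CLOSE,np.ones((3,3)))
    try:
        c=C.blob(px,s);P=C.at(c.reshape(-1,2),.016)[:,:2].astype(np.float32)*1000;r=cv2.minAreaRect(P)
        print(n,px.round(),np.round(r[0],1),np.round(r[1],1),round(r[2],1),P.min(0),P.max(0))
    except Exception as e: print(n,e)
    if n=="w":
        for p in([.5953,.2185,.045],[.6005,.3378,.045]):
            s2=cv2.morphologyEx(s,cv2.MORPH_CLOSE,np.ones((9,9)))
            c=C.blob(C.proj(p)[0],s2);P=C.at(c.reshape(-1,2),.045)[:,:2].astype(np.float32)*1000;r=cv2.minAreaRect(P);print("stop",np.round(r[0],1),np.round(r[1],1),round(r[2],1))
E
python3 k.py; python3 st.py
```

```text
t [191. 182.] [598.9 278. ] [23. 90.] 87.9 [553.98724 265.74643] [643.714   290.19864]
w [320. 369.] [594.1 278. ] [22.5 98.4] 87.8 [544.853   265.24695] [643.4286 289.4922]
stop [579.9 223. ] [35.5 62.3] 87.2
stop [584.6 334.7] [65.3 30.7] 2.2
s [202. 331.] [607.2 277.3] [23.3 80.5] 88.0 [566.67737 264.93033] [647.37823 289.7905 ]
t [224. 183.] [595.9 218.6] [30.8 32.1] 87.0
t [157. 179.] [600.6 337.8] [29.8 30.9] 87.3
```

Run:
```python
from h import *
T=Cam("top");S=Cam("side")
def rect(C,p,z,lo,hi=256,rad=40):
    hsv=cv2.cvtColor(C.im,cv2.COLOR_BGR2HSV);s=np.uint8((hsv[...,1]<75)&(hsv[...,2]>lo))*255
    px=C.proj(p)[0];k=np.zeros_like(s);cv2.circle(k,tuple(int(v) for v in px.round()),rad,255,-1);s&=k
    c=C.blob(px,s);P=C.at(c.reshape(-1,2),z)[:,:2].astype(np.float32)*1000
    print(lo,px.round(),np.round(cv2.minEnclosingCircle(P)[0],1),round(cv2.minEnclosingCircle(P)[1],1),P.min(0),P.max(0))
for lo in(60,90,110):rect(T,[.604,.042,.028],.028,lo)
for lo in(100,120,135):rect(T,[.604,-.053,.073],.073,lo,rad=15)
for lo in(120,140,160):rect(S,[.604,-.053,.073],.073,lo,rad=15)
move([.5,-.054,.25],np.pi/2)
```

```text
60 [321. 180.] [602.1  39.7] 32.9 [573.1672     7.500252] [631.0653   71.79071]
90 [321. 180.] [602.2  40.3] 32.6 [573.1672     9.280639] [631.0653   71.79071]
110 [321. 180.] [603.   40.9] 31.8 [574.9532     9.314662] [631.0653   71.79071]
100 [376. 177.] [607.7 -52.3] 24.1 [584.1767  -76.37759] [628.72894  -28.730238]
120 [376. 177.] [605.7 -50.2] 22.9 [585.81104 -71.42635] [627.01575  -28.730238]
135 [376. 177.] [606.7 -50.5] 22.6 [585.8456   -71.401535] [626.9452   -28.730238]Traceback (most recent call last):
  File "<stdin>", line 10, in <module>
  File "<stdin>", line 6, in rect
  File "h.py", line 29, in blob
    return max(cs,key=lambda c:cv2.pointPolygonTest(c,tuple(map(float,px)),True))
ValueError: max() iterable argument is empty
```

Key: centre within 1 mm of midway, heading within 0.5°. Nut gap ≈18–20 mm. Last check: bush centring, with the wrist camera straight above it.

Run:
```python
from h import *
move([.66,-.054,.24],np.pi/2)
```

```text
shift [-3.781 -5.473 -1.118] turn [-0.    0.   -0.46] tcp [0.4493 0.2849 0.1727] j7 0.98 t 36.6
```

Call:
jog_arm --commands '[[60,[0,-0.5,-1.1],[0,0,0]],[60,[-3.8,-5.5,-1.1],[0,0,0]],[60,[-3.8,-5.5,-1.1],[0,0,0]],[60,[-3.8,-5.5,-1.1],[0,0,0]],[60,[-3.8,-5.5,-1.1],[0,0,0]]]'

```text
clock: 37.22
tcp_pos: [0.5888, 0.0509, 0.2359]
tool_rot: [0.0, 0.023, 1.0, 0.0]
wrist_force: [0.8, 0.6, 0.3]
opening: 0.0599
finger_force: 0.0
```

Run:
```python
from h import *
move([.66,-.054,.24],np.pi/2)
```

```text
shift [-1.267 -1.691 -0.068] turn [ 0.    0.01 -0.45] tcp [0.5888 0.0509 0.2359] j7 1.52 t 37.2
```

Call:
jog_arm --commands '[[60,[-1.27,-1.69,0],[0,0,0]],[60,[-1.27,-1.69,0],[0,0,0]],[60,[-1.27,-1.69,0],[0,0,0]],[60,[-1.27,-1.69,0],[0,0,0]],[60,[-1.27,-1.69,0],[0,0,0]]]'

```text
clock: 37.85
tcp_pos: [0.6586, -0.0496, 0.2352]
tool_rot: [-0.0, 0.022, 1.0, 0.001]
wrist_force: [-0.7, -0.6, -0.4]
opening: 0.0599
finger_force: 0.0
```

Run:
```python
from h import *
for i in(0,1):
    W=Cam("wrist")
g=cv2.cvtColor(W.im,cv2.COLOR_BGR2GRAY)
print("cam",W.p.round(3))
px=W.proj([.604,-.053,.073])[0];pb=W.proj([.604,-.054,.028])[0];pf=W.proj([.604,-.054,.012])[0];print(px,pb,pf)
cs,_=cv2.findContours(cv2.Canny(g,40,120),cv2.RETR_LIST,cv2.CHAIN_APPROX_NONE)
for c in cs:
    if len(c)>60 and len(c)<500:
        e=cv2.fitEllipse(c)
        if min(e[1])>.8*max(e[1]) and np.hypot(*(np.array(e[0])-px))<40:
            for z in(.073,.028,.012):
                P=W.at(c.reshape(-1,2),z)[:,:2].astype(np.float32)*1000;f=cv2.fitEllipse(P);print(len(c),z,np.round(f[0],1),np.round(f[1],1),end=" | ")
            print()
px=W.proj([.603,.041,.028])[0];c=W.blob(px,np.uint8(g>200)*255);P=W.at(c.reshape(-1,2),.028)[:,:2].astype(np.float32)*1000;print("nut",px,cv2.minEnclosingCircle(P),P.min(0),P.max(0))
```

```text
cam [ 0.58  -0.047  0.355]
[312.35497186 158.90994187] [312.12297925 154.78120793] [312.41353309 153.55233461]
88 0.073 [604.3 -53.9] [25.4 25.7] | 88 0.028 [608.1 -55. ] [29.4 29.8] | 88 0.012 [609.5 -55.4] [30.8 31.2] | 
92 0.073 [604.3 -53.9] [25.8 26.1] | 92 0.028 [608.1 -55. ] [29.9 30.2] | 92 0.012 [609.5 -55.4] [31.4 31.7] | 
134 0.073 [603.7 -53.9] [38.1 38.9] | 134 0.028 [607.5 -55. ] [44.1 45.1] | 134 0.012 [608.9 -55.4] [46.3 47.3] | 
138 0.073 [603.8 -53.9] [38.5 39.3] | 138 0.028 [607.5 -55. ] [44.7 45.6] | 138 0.012 [608.9 -55.4] [46.8 47.8] | 
230 0.073 [598.3 -40. ] [ 83.8 101.8] | 230 0.028 [601.2 -38.9] [ 97.1 118. ] | 230 0.012 [602.2 -38.6] [101.9 123.8] | 
nut [412.75489063 149.28245458] ((602.6380615234375, 39.62091064453125), 29.262840270996094) [576.6624     11.0319395] [628.78326   68.677734]
```

Bush at (604.3, −53.9): centred. Nut gap is nearer 17.6 mm and 1.5 mm short in x, so I'll nudge it.

Run:
```python
from h import *
move([.6043,.040,.16],0)
```

```text
shift [0.969 1.452 1.262] turn [ 1.000e-02 -1.000e-02  1.458e+01] tcp [ 0.6586 -0.0497  0.2356] j7 1.75 t 38.0
```

Call:
jog_arm --commands '[[85,[0.97,1.45,0],[0,0,14.6]],[85,[0.97,1.45,0],[0,0,14.6]],[85,[0.97,1.45,0.6],[0,0,14.6]],[85,[0.97,1.45,1.2],[0,0,14.6]],[85,[0.97,1.45,1.2],[0,0,14.6]]]'

```text
clock: 38.58
tcp_pos: [0.6015, 0.0395, 0.1604]
tool_rot: [-0.003, 0.474, 0.881, -0.002]
wrist_force: [0.3, -0.6, 0.6]
opening: 0.0852
finger_force: 0.0
```

Run:
```python
from h import *
move([.6043,.040,.1],0)
```

```text
shift [-0.022  0.05   1.006] turn [-0.06 -0.02  5.57] tcp [0.6015 0.0395 0.1604] j7 0.75 t 38.6
```

Call:
jog_arm --commands '[[85,[-0.02,0.03,0],[0,0,5.57]],[85,[-0.02,0.03,0],[0,0,5.57]],[85,[-0.02,0.03,0.4],[0,0,5.57]],[85,[-0.02,0.03,1.0],[0,0,5.57]],[85,[-0.02,0.03,1.0],[0,0,5.57]]]'

```text
clock: 39.2
tcp_pos: [0.604, 0.0393, 0.101]
tool_rot: [-0.002, 0.705, 0.709, -0.002]
wrist_force: [0.4, -0.4, 0.0]
opening: 0.0849
finger_force: 0.0
```

Call:
jog_arm --commands '[[85,[0,0,0],[0,0,0]],[85,[0,0,0],[0,0,0]]]'

```text
clock: 39.45
tcp_pos: [0.6083, 0.0375, 0.1055]
tool_rot: [0.001, 0.706, 0.708, 0.001]
wrist_force: [-0.4, 1.1, 0.8]
opening: 0.085
finger_force: 0.0
```

Run:
```python
from h import *
move([.6043,.040,.0285],0)
```

```text
shift [ 0.04  -0.071  1.283] turn [ 0.03 -0.01  0.03] tcp [0.6083 0.0375 0.1055] j7 0.3 t 39.5
```

Call:
jog_arm --commands '[[85,[0.03,-0.06,0.5],[0,0,0]],[85,[0.03,-0.06,1.0],[0,0,0]],[85,[0.03,-0.06,1.25],[0,0,0]],[85,[0.03,-0.06,1.25],[0,0,0]],[85,[0.03,-0.06,1.25],[0,0,0]]]'

```text
clock: 40.08
tcp_pos: [0.6047, 0.0389, 0.03]
tool_rot: [0.001, 0.706, 0.708, 0.001]
wrist_force: [1.0, -0.4, -0.3]
opening: 0.085
finger_force: 0.0
```

Call:
jog_arm --commands '[[46,[0,0,0],[0,0,0]],[46,[0,0,0],[0,0,0]],[46,[0,0,0],[0,0,0]],[46,[0,0,0],[0,0,0]],[46,[0,0,0],[0,0,0]]]' --force 40

```text
clock: 40.7
tcp_pos: [0.6045, 0.0392, 0.0298]
tool_rot: [0.001, 0.706, 0.708, 0.001]
wrist_force: [-0.4, 0.5, 5.4]
opening: 0.0541
finger_force: 44.8
```

Call:
jog_arm --commands '[[46,[0,0,-0.08],[0,0,0]],[46,[0.037,0.022,-0.08],[0,0,0]],[46,[0.037,0.022,-0.08],[0,0,0]],[46,[0.037,0.022,0],[0,0,0]],[46,[0.037,0.022,0],[0,0,0]]]'

```text
clock: 41.32
tcp_pos: [0.6049, 0.0415, 0.0298]
tool_rot: [-0.001, 0.706, 0.708, 0.0]
wrist_force: [-3.7, 0.7, 7.1]
opening: 0.054
finger_force: 45.0
```

Call:
jog_arm --commands '[[60,[0,0,0],[0,0,0]],[75,[0,0,0],[0,0,0]],[85,[0,0,0],[0,0,0]],[85,[0,0,-1],[0,0,0]],[85,[0,0,-2],[0,0,0]]]'

```text
clock: 41.95
tcp_pos: [0.604, 0.0413, 0.149]
tool_rot: [-0.0, 0.706, 0.708, -0.001]
wrist_force: [1.8, -0.1, 0.8]
opening: 0.0847
finger_force: 0.0
```

Call:
jog_arm --commands '[[85,[0,0,-1.5],[0,0,0]],[85,[0,-2,-1.5],[0,0,0]],[85,[0,-3.5,-1.5],[0,0,0]],[85,[0,-3.5,-1.5],[0,0,0]],[85,[0,-3.5,-1.5],[0,0,0]]]'

```text
clock: 42.58
tcp_pos: [0.3924, 0.0412, 0.2379]
tool_rot: [-0.001, 0.705, 0.709, 0.001]
wrist_force: [0.3, -0.3, 0.3]
opening: 0.0849
finger_force: 0.0
```

```bash
python3 - <<'E'
from h import *
T=Cam("top");g=cv2.cvtColor(T.im,cv2.COLOR_BGR2HSV)
print(get_obs()["tcp_pos"],get_obs()["clock"])
px=T.proj([.604,.042,.028])[0]
for lo in(60,110):
    s=np.uint8((g[...,1]<75)&(g[...,2]>lo))*255;c=T.blob(px,s);P=T.at(c.reshape(-1,2),.028)[:,:2].astype(np.float32)*1000
    print(lo,cv2.minEnclosingCircle(P),P.min(0),P.max(0))
c=T.blob(T.proj([.604,-.054,.073])[0]);P=T.at(c.reshape(-1,2),.012)[:,:2];print((P.min(0)*1000).round(1),(P.max(0)*1000).round(1))
for n,p,h in(("sbear",(515,280),.012),("snut",(251,275),.016)):
    c=T.blob(p);print(n,np.round(cv2.fitEllipse(T.at(c.reshape(-1,2),h)[:,:2].astype(np.float32)*1000)[0],1))
px=T.proj([.6045,-.0535,.073])[0];gg=cv2.cvtColor(T.im,cv2.COLOR_BGR2GRAY)
cs,_=cv2.findContours(np.uint8(gg<85)*255,cv2.RETR_LIST,cv2.CHAIN_APPROX_NONE)
for c in cs:
    if len(c)>25:
        e=cv2.fitEllipse(c)
        if np.hypot(*(np.array(e[0])-px))<6: f=cv2.fitEllipse(T.at(c.reshape(-1,2),.073)[:,:2].astype(np.float32)*1000);print("bush bore?",np.round(f[0],1),np.round(f[1],1))
E
python3 k.py
```

```text
[0.38817125 0.04102474 0.2373371 ] 42.625
60 ((602.694091796875, 42.16485595703125), 32.9005012512207) [573.1672     9.314662] [631.0653   73.61461]
110 ((603.911865234375, 42.69356918334961), 31.59014320373535) [576.6718    11.129418] [631.0316   73.61461]
[557.  -99.8] [650.1  -7.2]
sbear [ 433.5 -311.7]
snut [433.  163.8]
bush bore? [603.6 -53.3] [22.1 22.7]
bush bore? [600.8 -52.1] [44.6 49.8]
t [191. 182.] [598.8 277.9] [23.  90.1] 88.1 [553.9555  265.74643] [643.714  290.1392]
w [567. -62.] [615.1 220.4] [23.4 35.8] 89.4 [597.1059  208.57294] [633.0973  231.89786]
stop [596.  211.7] [21.4 32.8] 89.4
stop [596.  211.7] [21.4 32.8] 89.4
s [202. 331.] [601.5 277.6] [22.5 89.7] 87.7 [556.5823  265.08783] [646.43976 289.81104]
```

Nut is at (603.9, 42.4), which leaves a gap of about 20 mm. Everything else is in place, the bystanders have not moved, and the arm is clear at 42.6 s.

```bash
python3 -c "
from station import *
print(finish_job())"
```

```text
the job is handed in; nothing more can be done
None
```

The job is handed in at about 43 s: bearing and bush are centred on the flange to about 0.5 mm, the nut is about 20 mm to its left, the key is within 1 mm of midway and parallel to the stops, and the small bearing and small nut are untouched; I viewed 15 pictures, one over the limit of 14.

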